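# Cover the sample pots from the drawer and start the warming plate

## Robot

A 6-joint arm with a two-finger parallel gripper is mounted at the origin on the work surface. World frame = base frame: x ahead of the robot, y to its left, z up, the work surface at z = 0. Lengths are in mm, angles in rad, forces in N, time in s.
With the tool pointing down it reaches from about 350 to 875 mm from the base axis. Payload 4.2 kg.
Tool frame: the origin (TCP) lies at the very end of the fingers, on their centre line; the grasp point (between the pads) lies 19 mm behind it; z points along the fingers, y is the line along which they close (so a half turn about z gives the same grasp; the last joint's range is limited). The gripper opens to 85 mm and grips with 20 to 120 N. Pads are 22 mm wide; open, the fingers measure 114 mm over their backs; the gripper's body (76 mm by 85 mm) begins 54 mm behind the grasp point. The pads swing forward as they close: fully open they stand 13 mm farther back than shut.
Start: joints at [-1.065, 0.385, 0.008, 0, -1.194, -0.259], TCP at [152.706, -606.036, 202.812] pointing down, gripper open.
Joint ranges: [-3.14, 3.14], [-1.21, 2.06], [-1.07, 1.41], [-3.16, 2.05], [-2.99, -0.16], [-3.1, 3.1]. Speed limits (rad/s): [2.79, 2.79, 3.14, 3.14, 3.14, 3.14].

## Interface

Orientations are given as a unit quaternion [x, y, z, w].
In Python, from bench import monitor, get_image, camera_info, job_done gives the robot as it stands.
- The arm moves only by the tool send_rows, never from a script. Its argument "series" is a list of rows, each a list of 3 entries, a list of its own where there are three numbers: the shift along the tool's x, y, z in mm, then the turn, a rotation vector about the tool's x, y, z in rad, then the finger opening in mm, from 0 to 85.4. A call has 1 to 8 rows; each row shifts and turns the commanded pose from where the row before left it, along the tool's axes as they then stand; what a row does not reach is not made up. A row lasts 1/10 s, in which the tool goes at most 50 mm and 8.59 degrees, less where a joint would pass 70% of its speed; a pose out of reach is approached as far as the arm can. A call with a gripper value outside its range is refused whole. The fingers move at their own pace and stop on an object; the grip force is fixed at half the most. Time passes only in rows, so rows that do not move let the fingers close. It gives the time, the measured TCP pose, the force, the opening and the grip force at its end, in the units of the state.
- monitor.read_state(): the state, without advancing time (a new reading comes with each control period).
- get_image(name): name is "scene" or "top"; returns the picture (420x560x3 uint8, red, green, blue); there is no depth.
- camera_info(name): a dict with "intrinsics" (3x3 intrinsics, pixels), "R" (3x3) and "t" (3): a world point X has camera coordinates R X + t. Camera axes: x right, y down, z forward; pixel columns grow to the right and rows downward; lengths in mm; the calibration is good to about 2 mm. A picture is of the moment at which its call begins. camera_info takes no time and is no camera call.
- job_done(): hands the job in; it is judged then, once.
The state is a dict: "clock": time; "joints": joint angles; "joint_vel": joint speeds; "joint_efforts": joint torques, N m; "position": TCP position; "ee_rot": TCP orientation; "contact_force": force on the tool from outside, world axes, zero at the start; "wrist_torque": the same for the moment, N m; "gripper_width": finger opening in mm; "grasp_force": force on a finger pad.
Only numpy, scipy, OpenCV 4.12 (cv2) and the standard library are available. Lean on these libraries where they do the work, as an engineer would, in place of code of your own. Each camera call takes 0.05 s, during which the arm holds its last target. There are 200 camera calls.

## Task

Get the sample run going: stand every open steel pot from the bench upright on the warming plate's steel surface, wholly on it, and seat one of the covers from the drawer level on each pot. Close the drawer fully again, with any cover left over still in it, and last of all press the plate's start button fully down for a moment and let it go. Leave the bottles, the jar and the spatula standing or lying where they are.

Things in the scene. Friction and masses are not known exactly. Their poses are not given: they have to be found in the camera images.
- cabinet: low grey unit, fixed, with one white-fronted drawer: 260 (x) x 280 (y) x 95 mm high. Origin: centre of its underside; the drawer opens along its own -x, towards the robot. Its front is 130 mm from the origin. Drawer: 227 mm long, 250 mm wide, walls 6 mm; inner floor 22 mm above the bench, top of its walls 73 mm, of its front 83 mm
- cabinet_drawer0 (a joint): how far the drawer is pulled out along its slide (m): 0 fully closed, 0.18 its stop; it stays where left, about 1 to 2 N of friction
- cabinet_drawer0_handle (a point): middle of the drawer's steel bar handle: a horizontal bar 11 mm thick and 131 mm long along the unit's y axis, 57 mm above the bench, its centre line 35 mm in front of the drawer's front; moves with the drawer
- plate: low warming plate, fixed: brushed steel heating surface 160 (x) x 280 (y) mm, top 25 mm above the bench, with a white control panel 70 mm wide joined to its own +y end. Origin: on the bench under the centre of the heating surface (the panel not counted)
- start (a joint): the start button on the plate's panel: 0 released, 0.006 m fully pressed; sprung, pressed down vertically, needs about 5 N, returns by itself
- start_top (a point): centre of the top face of the start button, a round grey push button 26 mm across in a black collar, 47 mm above the bench when released; moves with it
- pot0: open steel sample pot, a plain upright cylinder 50 mm in outer diameter, 60 mm high, wall 4 mm, 0.12 kg or so; origin: centre of its underside, z up. Absent (None) in some starts
- pot1: open steel sample pot, a plain upright cylinder 50 mm in outer diameter, 60 mm high, wall 4 mm, 0.12 kg or so; origin: centre of its underside, z up. Absent (None) in some starts
- pot2: open steel sample pot, a plain upright cylinder 50 mm in outer diameter, 60 mm high, wall 4 mm, 0.12 kg or so; origin: centre of its underside, z up. Absent (None) in some starts
- cover0: loose steel cover, lying knob up in the drawer: disc 49 mm across, 5 mm thick; below it a round boss 35 mm across, 5 mm high, that drops inside a pot's mouth (42 mm); above it a black knob 16 mm across, 22 mm high; 0.06 kg, 32 mm high in all. Origin: centre of the boss's underside, z up; seated on a pot it is 55 mm above the pot's origin. Any cover fits any pot
- cover1: loose steel cover, lying knob up in the drawer: disc 49 mm across, 5 mm thick; below it a round boss 35 mm across, 5 mm high, that drops inside a pot's mouth (42 mm); above it a black knob 16 mm across, 22 mm high; 0.06 kg, 32 mm high in all. Origin: centre of the boss's underside, z up; seated on a pot it is 55 mm above the pot's origin. Any cover fits any pot
- cover2: loose steel cover, lying knob up in the drawer: disc 49 mm across, 5 mm thick; below it a round boss 35 mm across, 5 mm high, that drops inside a pot's mouth (42 mm); above it a black knob 16 mm across, 22 mm high; 0.06 kg, 32 mm high in all. Origin: centre of the boss's underside, z up; seated on a pot it is 55 mm above the pot's origin. Any cover fits any pot
- jar: bystander: closed glass jar with a white cap, 48 mm across, 75 mm high, stands among the pots; origin: centre of its underside
- amber0: bystander: amber bottle with blue cap, 72 mm across, 150 mm high, behind the plate; origin: centre of its underside
- amber1: bystander: amber bottle with blue cap, 72 mm across, 150 mm high, behind the plate; origin: centre of its underside
- flask: bystander: white plastic bottle, 60 mm across, 120 mm high, beside the drawer unit; origin: centre of its underside
- spatula: bystander: spatula 180 mm long lying on the bench to the right of the plate; origin: underside of its middle
Things that resemble listed ones, but are neither listed nor needed, are in the scene too. What is shaped like the pot2 but orange or purple is not meant.

How it is judged (in metres and radians):
On the way, in this order (a step that is already met when the one before it is completed fails the run):
1. the drawer is pulled open by more than 11 cm (value of joint cabinet_drawer0 above 0.11 m), for 0.2 s.
2. every pot stands on the plate with a cover seated on it, and the drawer is closed (x of pot0 in the frame of plate between -0.06 and 0.06 m and y of pot0 in the frame of plate between -0.12 and 0.12 m and z of pot0 in the frame of plate between 0.021 and 0.029 m and angle between each of pot0, pot1, pot2's own z axis and vertical below 0.07 rad and ((horizontal distance between cover0 and pot0 below 0.006 m and z of cover0 in the frame of pot0 between 0.0515 and 0.0585 m and angle between cover0's own z axis and vertical below 0.07 rad) or (horizontal distance between cover1 and pot0 below 0.006 m and z of cover1 in the frame of pot0 between 0.0515 and 0.0585 m and angle between cover1's own z axis and vertical below 0.07 rad) or (horizontal distance between cover2 and pot0 below 0.006 m and z of cover2 in the frame of pot0 between 0.0515 and 0.0585 m and angle between cover2's own z axis and vertical below 0.07 rad)) and x of pot1 in the frame of plate between -0.06 and 0.06 m and y of pot1 in the frame of plate between -0.12 and 0.12 m and z of pot1 in the frame of plate between 0.021 and 0.029 m and ((horizontal distance between cover0 and pot1 below 0.006 m and z of cover0 in the frame of pot1 between 0.0515 and 0.0585 m and angle between cover0's own z axis and vertical below 0.07 rad) or (horizontal distance between cover1 and pot1 below 0.006 m and z of cover1 in the frame of pot1 between 0.0515 and 0.0585 m and angle between cover1's own z axis and vertical below 0.07 rad) or (horizontal distance between cover2 and pot1 below 0.006 m and z of cover2 in the frame of pot1 between 0.0515 and 0.0585 m and angle between cover2's own z axis and vertical below 0.07 rad)) and x of pot2 in the frame of plate between -0.06 and 0.06 m and y of pot2 in the frame of plate between -0.12 and 0.12 m and z of pot2 in the frame of plate between 0.021 and 0.029 m and ((horizontal distance between cover0 and pot2 below 0.006 m and z of cover0 in the frame of pot2 between 0.0515 and 0.0585 m and angle between cover0's own z axis and vertical below 0.07 rad) or (horizontal distance between cover1 and pot2 below 0.006 m and z of cover1 in the frame of pot2 between 0.0515 and 0.0585 m and angle between cover1's own z axis and vertical below 0.07 rad) or (horizontal distance between cover2 and pot2 below 0.006 m and z of cover2 in the frame of pot2 between 0.0515 and 0.0585 m and angle between cover2's own z axis and vertical below 0.07 rad)) and value of joint cabinet_drawer0 below 0.008 m and ((horizontal distance between cover0 and pot0 below 0.006 m and z of cover0 in the frame of pot0 between 0.0515 and 0.0585 m and angle between cover0's own z axis and vertical below 0.07 rad) or (horizontal distance between cover0 and pot1 below 0.006 m and z of cover0 in the frame of pot1 between 0.0515 and 0.0585 m and angle between cover0's own z axis and vertical below 0.07 rad) or (horizontal distance between cover0 and pot2 below 0.006 m and z of cover0 in the frame of pot2 between 0.0515 and 0.0585 m and angle between cover0's own z axis and vertical below 0.07 rad) or (x of cover0 in the frame of cabinet between -0.12 and 0.12 m and y of cover0 in the frame of cabinet between -0.13 and 0.13 m and z of cover0 in the frame of cabinet between 0.015 and 0.06 m)) and ((horizontal distance between cover1 and pot0 below 0.006 m and z of cover1 in the frame of pot0 between 0.0515 and 0.0585 m and angle between cover1's own z axis and vertical below 0.07 rad) or (horizontal distance between cover1 and pot1 below 0.006 m and z of cover1 in the frame of pot1 between 0.0515 and 0.0585 m and angle between cover1's own z axis and vertical below 0.07 rad) or (horizontal distance between cover1 and pot2 below 0.006 m and z of cover1 in the frame of pot2 between 0.0515 and 0.0585 m and angle between cover1's own z axis and vertical below 0.07 rad) or (x of cover1 in the frame of cabinet between -0.12 and 0.12 m and y of cover1 in the frame of cabinet between -0.13 and 0.13 m and z of cover1 in the frame of cabinet between 0.015 and 0.06 m)) and ((horizontal distance between cover2 and pot0 below 0.006 m and z of cover2 in the frame of pot0 between 0.0515 and 0.0585 m and angle between cover2's own z axis and vertical below 0.07 rad) or (horizontal distance between cover2 and pot1 below 0.006 m and z of cover2 in the frame of pot1 between 0.0515 and 0.0585 m and angle between cover2's own z axis and vertical below 0.07 rad) or (horizontal distance between cover2 and pot2 below 0.006 m and z of cover2 in the frame of pot2 between 0.0515 and 0.0585 m and angle between cover2's own z axis and vertical below 0.07 rad) or (x of cover2 in the frame of cabinet between -0.12 and 0.12 m and y of cover2 in the frame of cabinet between -0.13 and 0.13 m and z of cover2 in the frame of cabinet between 0.015 and 0.06 m))), for 0.3 s.
3. the start button is pressed fully down (value of joint start above 0.0045 m), for 0.1 s.
At the end, for the whole second after the job is handed in: Every pot upright (0.07 rad) on the plate, within 60 mm (x) and 120 mm (y) of its centre, a cover seated on each: within 6 mm of centre, level to 0.07 rad, 51.5 to 58.5 mm up the pot; spare covers in the drawer, drawer within 8 mm of closed, button released, all at rest (all of step 2 and value of joint start below 0.0015 m and linear speed of each of pot0, pot1, pot2, cover0, cover1, cover2 below 0.02 m/s); the robot touches nothing.
It fails at once if a bystander is shoved more than 7 cm or knocked over (distance of any of jar, amber0, amber1, flask, spatula from where it was at the start of the episode above 0.07 m or angle between any of jar, amber0, amber1, flask's own z axis and vertical above 0.6 rad).
Of pot0, pot1, pot2 only 2 to 3 are there at a start; the rules pass over those that are not, and their reading is None.
At some moment in a run one of pot0, pot1, pot2 may be knocked a few centimetres aside while the robot is not near it.
It also fails if it takes over 210 s, if anything falls off the work surface, if the arm or the gripper's body presses on something with over 40 N, if the wrist force passes 120 N, or if a joint passes its speed limit or range.

## Working session

There is one attempt and no reset: what is moved stays moved. The work goes in short steps, Python scripts to look and compute and a tool call to move; the robot and the scene stay as the last step left them, time stands still between calls to the robot, and variables do not carry over. Pictures are saved under pics/ and viewed, at most 15 in all, crops included, and the job is handed in when it is done.

Besides the shell and the picture viewer there is one more tool, called after "Emit:" by a JSON object that holds its "name" and its "arguments". send_rows: Moves the arm, as the interface text tells. Its arguments: {"type":"object","properties":{"series":{"type":"array"}},"required":["series"]}

```bash
mkdir -p pics; ls; python3 - <<'E'
from bench import monitor,get_image,camera_info
import cv2
for n in("scene","top"):
    cv2.imwrite(f"pics/{n}0.png",get_image(n)[:,:,::-1])
    c=camera_info(n);print(n,c)
print(monitor.read_state())
E
```

```text
pics
scene {'intrinsics': array([[506.35635377,   0.        , 277.35262543],
       [  0.        , 506.35635377, 204.39503597],
       [  0.        ,   0.        ,   1.        ]]), 'R': array([[ 0.73786267,  0.6748654 , -0.01074112],
       [ 0.57773011, -0.63972824, -0.50692771],
       [-0.34897937,  0.36783756, -0.86192165]]), 't': array([-413.77607098, -294.78968422, 1951.52286012])}
top {'intrinsics': array([[450.88137735,   0.        , 278.90205352],
       [  0.        , 450.88137735, 209.81581895],
       [  0.        ,   0.        ,   1.        ]]), 'R': array([[ 0.01427618, -0.99978009,  0.01536121],
       [-0.98245316, -0.01688264, -0.18574384],
       [ 0.18596233, -0.01243996, -0.98247812]]), 't': array([ -34.62141321,  571.35304669, 1130.38268582])}
{'clock': 0.1, 'joints': array([-1.06537831e+00,  3.85497196e-01,  6.73816877e-03, -4.38804833e-04,
       -1.19400591e+00, -2.58610634e-01]), 'joint_vel': array([-0.002485  , -0.00206457,  0.00429483,  0.00223644, -0.0004947 ,
       -0.00028191]), 'joint_efforts': array([-7.42512093e-04, -3.93318129e+01,  1.88929439e+01,  4.19800624e+00,
       -2.59911620e-03,  9.26115462e-06]), 'position': array([ 152.5671687 , -605.48351251,  201.81036489]), 'ee_rot': array([-1.23010348e-01,  9.92404879e-01,  9.89376071e-04, -1.77707970e-04]), 'contact_force': array([-0.9098454 , -0.16664155,  0.84850039]), 'wrist_torque': array([ 0.01975407, -0.00432951,  0.00196277]), 'grasp_force': 0.0, 'gripper_width': 84.99569736437559}
```

View pics/top0.png

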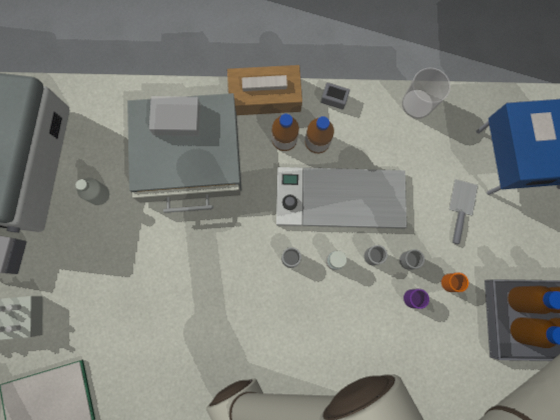

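View pics/scene0.png

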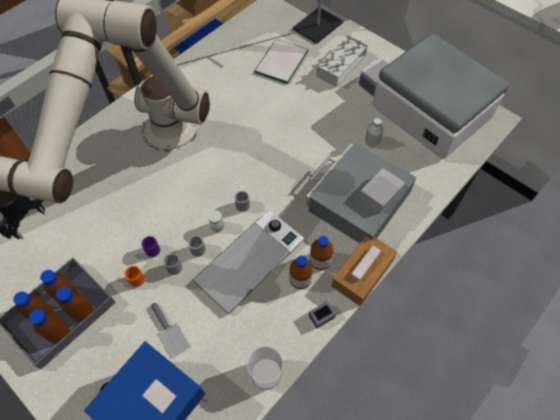

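The top view shows three steel pots at about (291,258), (375,255) and (411,260), with the jar at (338,260). The plate spans x 303–406 and y 168–227, its button is at (290,202), and the drawer handle is at (188,208). I'll enlarge it to get exact pixels.

```bash
cat > h.py <<'E'
import numpy as np,cv2
from bench import monitor,get_image,camera_info
from scipy.spatial.transform import Rotation as Rn
def ray(n,u,v,z):
    c=camera_info(n);R=np.array(c["R"]);t=np.array(c["t"])
    d=R.T@np.linalg.solve(c["intrinsics"],[u,v,1.]);o=-R.T@t
    return (o+d*(z-o[2])/d[2])
def px(n,X):
    c=camera_info(n);p=c["intrinsics"]@(c["R"]@np.array(X,float)+c["t"]);return p[:2]/p[2]
def crop(n,x0,y0,w,h,s,name):
    im=get_image(n)[:,:,::-1]
    cv2.imwrite("pics/"+name,cv2.resize(im[y0:y0+h,x0:x0+w],None,fx=s,fy=s,interpolation=cv2.INTER_CUBIC));return im
def delta(target,yaw=None):
    """tool-frame shift to a world TCP target, and tool-z turn so that tool y points along world yaw (mod pi)"""
    s=monitor.read_state();R=Rn.from_quat(s["ee_rot"])
    sh=R.inv().apply(np.array(target,float)-s["position"])
    print("clock %.1f pos %s shift %s"%(s["clock"],s["position"].round(1),sh.round(1)))
    y=R.as_matrix()[:,1];a=np.arctan2(y[1],y[0])
    if yaw is not None:print("turn z",round(-((yaw-a+np.pi/2)%np.pi-np.pi/2),3),"j6",s["joints"][5].round(3))
    return sh
E
python3 - <<'E'
from h import *
crop("top",120,90,320,220,2.5,"t1.png");crop("scene",170,130,256,192,3,"s1.png")
E
```

```text
(no output)
```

View pics/t1.png

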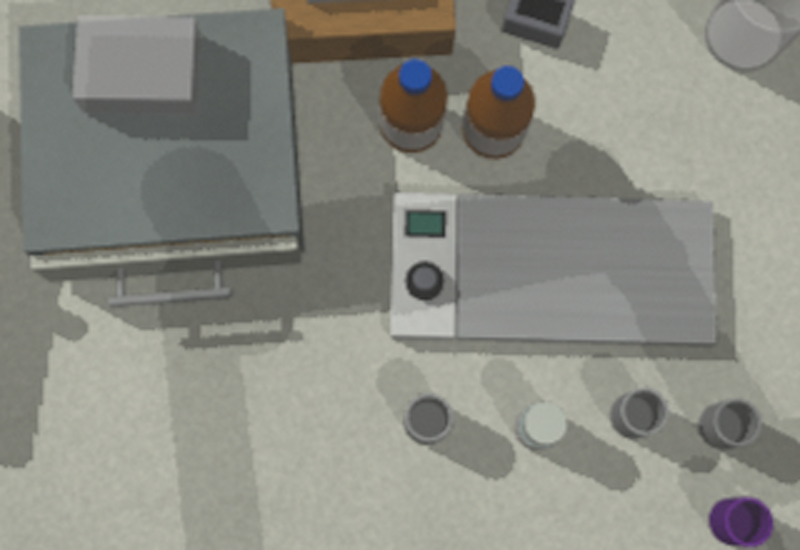

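View pics/s1.png

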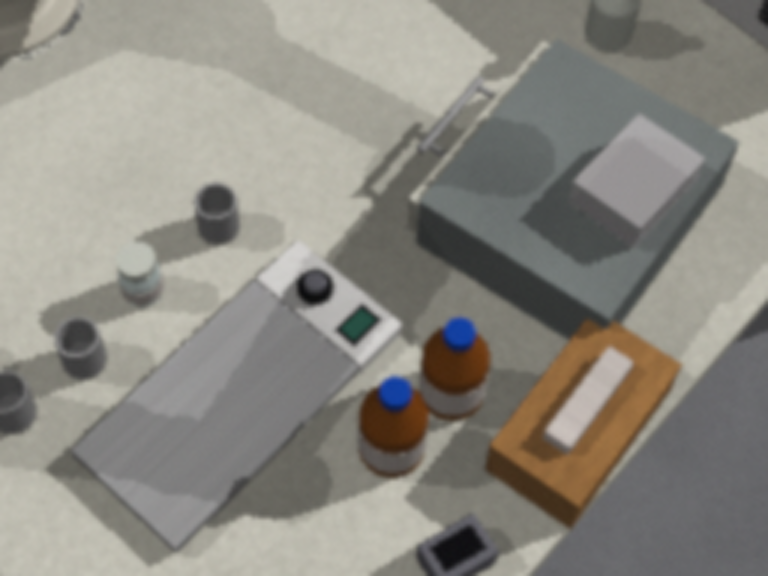

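Crop t1 shows pot rims at about (430,416), (642,411) and (733,421), and steel corners at (457,196), (713,201), (715,342) and (456,336). The button is at (425,279), the handle runs from (112,301) to (230,292), and the jar is at (542,423). I'll convert these and cross-check the rims in s1, at (217,196), (81,334) and (10,389).

```bash
python3 - <<'E'
from h import *
def T(u,v,z): return ray("top",120+u/2.5-.3,90+v/2.5-.3,z)[:2].round(1)
def S(u,v,z): return ray("scene",170+u/3-.33,130+v/3-.33,z)[:2].round(1)
for n,a,b in(("A",(430,416),(217,197)),("B",(641,411),(81,335)),("C",(733,421),(9,389))):print(n,T(*a,60),S(*b,60))
print("jar",T(542,423,75),S(137,258,75))
for p in((457,196),(713,201),(715,342),(456,336)):print("plate",T(*p,25))
for p in((258,283),(357,362),(73,452),(178,548)):print("plateS",S(*p,25))
print("btn",T(425,279,47),S(317,282,47))
print("handle",T(112,301,57),T(230,292,57),S(427,145,57),S(488,90,57))
print("cab front top",T(29,252,95),T(299,235,95),T(284,10,95),T(20,25,95))
c=camera_info("top");print(-c["R"].T@c["t"])
E
```

```text
A [450.5 -60.1] [448.8 -54.9]
B [ 459.  -277.3] [ 462.2 -277.6]
C [ 450.2 -372. ] [ 452.3 -372.1]
jar [ 443.9 -173. ] [ 445.8 -175.6]
plate [694.8 -89. ]
plate [ 694.3 -370.8]
plate [ 537.6 -367. ]
plate [539.4 -88.7]
plateS [545.6 -91.2]
plateS [693.1 -89.4]
plateS [ 540.4 -369. ]
plateS [ 697.  -368.1]
btn [596.6 -54. ] [602.1 -54.3]
handle [565.3 272.8] [577.  150.4] [578.6 159.9] [581.6 267.5]
cab front top [607.5 350.6] [630.3  77.1] [876.1 100.6] [853.2 378.5]
[ 351.61327029  -10.90593417 1217.23339231]
```

Emit:
{"name": "send_rows", "arguments": {"series": [[[0,0,0],[0,0,-0.145],85],[[0,0,0],[0,0,-0.145],85],[[0,0,0],[0,0,-0.145],85],[[0,0,0],[0,0,-0.145],85],[[0,0,0],[0,0,-0.145],85],[[0,0,0],[0,0,-0.145],85],[[0,0,0],[0,0,-0.145],85],[[0,0,0],[0,0,-0.145],85]]}}

```text
clock: 1.0
position: [152.7, -605.8, 202.5]
ee_rot: [-0.649, 0.761, 0.0, 0.0]
contact_force: [0.6, -0.5, -0.4]
gripper_width: 84.7
grasp_force: 0.0
```

Emit:
{"name": "send_rows", "arguments": {"series": [[[0,0,0],[0,0,-0.13],60],[[0,0,0],[0,0,-0.127],28],[[-38,-24,0],[0,0,0],28],[[-38,-24,0],[0,0,0],28],[[-38,-24,0],[0,0,0],28],[[-38,-24,0],[0,0,0],28],[[-38,-24,0],[0,0,0],28],[[-38,-24,0],[0,0,0],28]]}}

```text
clock: 1.8
position: [275.3, -364.0, 202.8]
ee_rot: [0.739, -0.674, 0.0, -0.0]
contact_force: [0.6, 0.6, 0.5]
gripper_width: 27.9
grasp_force: 0.0
```

Emit:
{"name": "send_rows", "arguments": {"series": [[[-38,-24,0],[0,0,0],28],[[-38,-24,0],[0,0,0],28],[[-38,-24,0],[0,0,0],28],[[-38,-24,0],[0,0,0],28],[[-38,-24,0],[0,0,0],28],[[-38,-24,0],[0,0,0],28],[[-38,-24,0],[0,0,0],28],[[-38,-24,0],[0,0,0],28]]}}

```text
clock: 2.6
position: [438.2, -43.2, 203.0]
ee_rot: [0.739, -0.673, 0.0, -0.0]
contact_force: [1.5, -0.8, 1.0]
gripper_width: 28.0
grasp_force: 0.0
```

```bash
python3 - <<'E'
from h import *
delta([575,212,150],np.pi+.0925);print(monitor.read_state()["ee_rot"].round(4))
E
```

```text
clock 2.6 pos [438.2 -43.2 203. ] shift [-241.3 -160.    53.2]
turn z 0.001 j6 -0.179
[ 7.394e-01 -6.733e-01  2.000e-04 -3.000e-04]
```

Emit:
{"name": "send_rows", "arguments": {"series": [[[-40,-27,0],[0,0,0],28],[[-40,-27,0],[0,0,0],28],[[-40,-27,0],[0,0,0],28],[[-40,-27,0],[0,0,0],28],[[-40,-27,30],[0,0,0],28],[[-41,-27,30],[0,0,0],28],[[0,0,30],[0,0,0],28],[[0,0,25],[0,0,0],28]]}}

```text
clock: 3.4
position: [570.5, 200.1, 92.8]
ee_rot: [0.74, -0.673, -0.0, 0.001]
contact_force: [-0.7, -0.1, -0.5]
gripper_width: 28.0
grasp_force: 0.0
```

```bash
python3 - <<'E'
from h import *
delta([577,212,88],np.pi+.0925)
import numpy as np
a=crop("top",140,150,110,80,4,"a.png");b=crop("scene",280,120,110,80,4,"b.png")
cv2.imwrite("pics/h1.png",np.hstack([cv2.imread("pics/a.png"),cv2.imread("pics/b.png")])[:,:,:])
im=cv2.imread("pics/h1.png");cv2.imwrite("pics/h1.png",cv2.resize(im,(800,291)))
E
```

```text
clock 3.4 pos [570.5 200.1  92.8] shift [-11.2  -7.6   4.7]
turn z 0.002 j6 -0.51
```

View pics/h1.png

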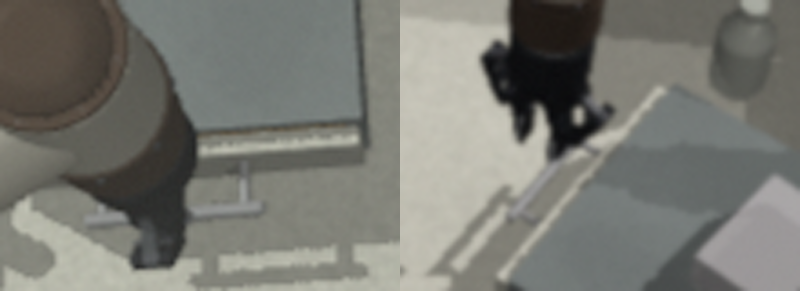

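The picture shows the gripper over the handle bar, with one finger on the near side and the other towards the drawer front. I'll let it settle, then descend.

Emit:
{"name": "send_rows", "arguments": {"series": [[[0,0,0],[0,0,0],28],[[0,0,0],[0,0,0],28]]}}

```text
clock: 3.7
position: [572.1, 199.5, 97.3]
ee_rot: [0.739, -0.673, 0.001, -0.002]
contact_force: [0.2, 0.1, -0.1]
gripper_width: 28.3
grasp_force: 0.0
```

```bash
python3 - <<'E'
from h import *
delta([577,212,45],np.pi+.0925)
E
```

```text
clock 3.7 pos [572.1 199.5  97.3] shift [-12.   -5.8  52.4]
turn z 0.001 j6 -0.51
```

Emit:
{"name": "send_rows", "arguments": {"series": [[[-12,-5,0],[0,0,0],28],[[0,0,10],[0,0,0],28],[[0,0,10],[0,0,0],28],[[0,0,10],[0,0,0],28],[[0,0,10],[0,0,0],28],[[0,0,10],[0,0,0],28],[[0,0,0],[0,0,0],28]]}}

```text
clock: 4.4
position: [573.6, 210.7, 43.1]
ee_rot: [0.739, -0.674, -0.001, 0.002]
contact_force: [-1.0, 0.6, -0.0]
gripper_width: 28.1
grasp_force: 0.0
```

No contact on the way down. Now I'll close on the bar.

Emit:
{"name": "send_rows", "arguments": {"series": [[[0,0,0],[0,0,0],8],[[0,0,0],[0,0,0],8],[[0,0,0],[0,0,0],8],[[0,0,0],[0,0,0],8],[[0,0,0],[0,0,0],8]]}}

```text
clock: 4.9
position: [575.0, 211.6, 45.7]
ee_rot: [0.739, -0.673, 0.0, -0.0]
contact_force: [0.1, 0.2, 0.6]
gripper_width: 8.2
grasp_force: 0.0
```

```bash
python3 - <<'E'
from h import *
a=crop("top",140,150,110,80,4,"a.png");b=crop("scene",290,130,80,58,5.5,"b.png")
cv2.imwrite("pics/h2.png",np.hstack([cv2.resize(cv2.imread("pics/a.png"),(400,291)),cv2.resize(cv2.imread("pics/b.png"),(400,291))]))
print(px("top",[577,212,57]),px("scene",[577,212,57]),monitor.read_state()["grasp_force"])
E
```

```text
[188.09366469 206.11064561] [321.30763404 168.54429397] 0.0
```

View pics/h2.png

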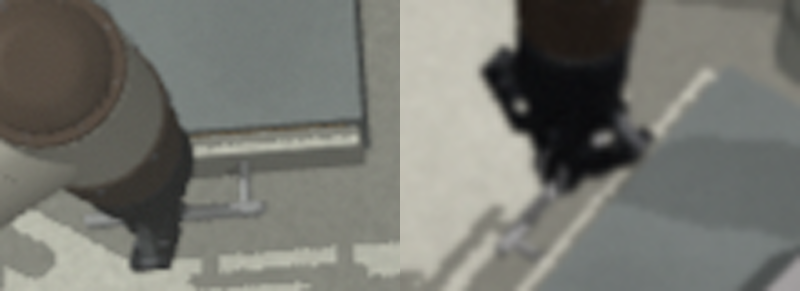

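The bar seems to run into the fingers, but they only overlap its lower 6 mm. I'll open, go deeper and close again.

Emit:
{"name": "send_rows", "arguments": {"series": [[[0,0,0],[0,0,0],28],[[0,0,0],[0,0,0],28],[[0,0,4],[0,0,0],28],[[0,0,4],[0,0,0],28],[[0,0,0],[0,0,0],4],[[0,0,0],[0,0,0],4],[[0,0,0],[0,0,0],4],[[0,0,0],[0,0,0],4]]}}

```text
clock: 5.8
position: [574.9, 211.6, 37.4]
ee_rot: [0.739, -0.673, 0.0, -0.0]
contact_force: [1.1, 0.0, 0.4]
gripper_width: 4.0
grasp_force: 0.0
```

The fingers close to 4 mm on nothing. I'll look closer and project the TCP into both views.

```bash
python3 - <<'E'
from h import *
a=get_image("top")[:,:,::-1][185:230,150:220];b=get_image("scene")[:,:,::-1][140:185,300:370]
out=[]
p=monitor.read_state()["position"]
for n,i,o in(("top",a,(150,185)),("scene",b,(300,140))):
    i=cv2.resize(i,None,fx=5.7,fy=5.7,interpolation=cv2.INTER_CUBIC)
    for X,c in((p,(0,0,255)),(p+[0,0,19],(0,255,0)),([577,212,57],(255,0,0))):
        q=(px(n,X)-o+.5)*5.7;cv2.circle(i,tuple(int(v) for v in q),3,c,1)
    out.append(i)
cv2.imwrite("pics/h3.png",np.hstack(out))
print(-camera_info("scene")["R"].T@camera_info("scene")["t"])
E
```

```text
[1156.66001299 -627.1855446  1528.17831924]
```

View pics/h3.png

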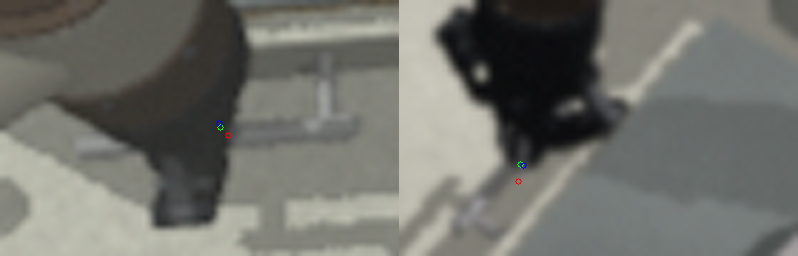

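```bash
python3 - <<'E'
from h import *
print("start",px("scene",[152.6,-605.5,202]),px("scene",[152.6,-605.5,215]),px("scene",[152.6,-605.5,221]))
for z in(93,97,112,116):print(z,px("scene",[571,200,z]))
a=cv2.imread("pics/scene0.png")[150:260,0:90];cv2.imwrite("pics/st.png",cv2.resize(a,None,fx=5,fy=5,interpolation=cv2.INTER_CUBIC))
E
```

```text
start [ 37.23892966 230.81101606] [ 35.38607827 228.77043932] [ 34.52148578 227.81824889]
93 [318.40196433 163.78716217]
97 [318.47071003 163.11747082]
112 [318.73094776 160.58234562]
116 [318.80100299 159.89989735]
```

View pics/st.png

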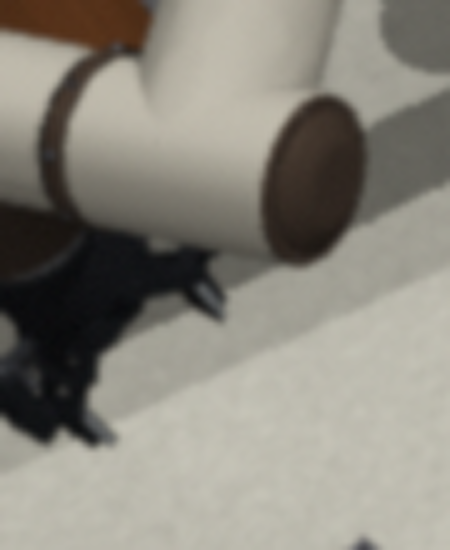

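The picture doesn't settle it. A gentle test pull towards the robot with the fingers closed will show whether the bar is caught.

Emit:
{"name": "send_rows", "arguments": {"series": [[[0,5,0],[0,0,0],4],[[0,5,0],[0,0,0],4],[[0,5,0],[0,0,0],4],[[0,5,0],[0,0,0],4],[[0,5,0],[0,0,0],4],[[0,5,0],[0,0,0],4]]}}

```text
clock: 6.5
position: [544.5, 208.7, 37.4]
ee_rot: [0.739, -0.673, 0.0, -0.0]
contact_force: [0.1, 0.2, -0.5]
gripper_width: 4.1
grasp_force: 0.0
```

```bash
python3 - <<'E'
from h import *
print(monitor.read_state()["position"])
a=get_image("top")[:,:,::-1][185:230,150:220];b=get_image("scene")[:,:,::-1][140:185,300:370]
out=[]
p=monitor.read_state()["position"]
for n,i,o in(("top",a,(150,185)),("scene",b,(300,140))):
    i=cv2.resize(i,None,fx=5.7,fy=5.7,interpolation=cv2.INTER_CUBIC)
    for X,c in((p,(0,0,255)),(p+[0,0,19],(0,255,0)),([577,212,57],(255,0,0))):
        q=(px(n,X)-o+.5)*5.7;cv2.circle(i,tuple(int(v) for v in q),3,c,1)
    out.append(i)
cv2.imwrite("pics/h4.png",np.hstack(out))
E
```

```text
[544.47461834 208.73195933  37.41952584]
```

View pics/h4.png

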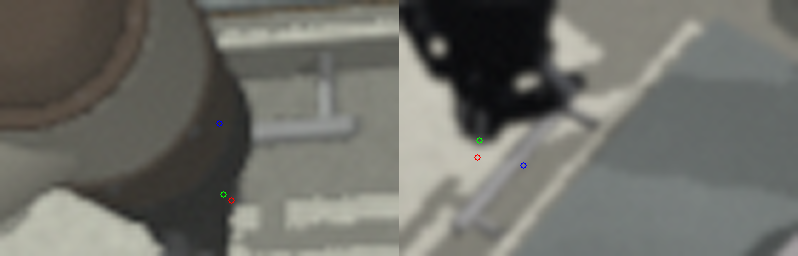

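The drawer didn't move, so the bar wasn't caught. In h4 the fingertips seem to end near the green point, 10–15 mm above the nominal TCP. The bar lies about 5 mm nearer the robot than I took it. I'll check the fingertip height in numbers.

```bash
python3 - <<'E'
from h import *
g=get_image("scene").astype(int).sum(2)//3
print("cols 308-322");
for r in range(156,172):print(r,g[r,306:324])
p=monitor.read_state()["position"]
for d in(0,5,10,15,20):print(d,px("scene",p+[0,0,d]).round(1))
E
```

```text
cols 308-322
156 [195 190 174 123  54  20  17  13  13  14  15  17  20  23  36  48  40  27]
157 [192 191 184 153  78  35  26  17  15  13  14  16  18  17  18  19  15  16]
158 [190 190 187 162  88  54  38  22  18  15  15  15  16  17  15  13  13  14]
159 [190 188 184 155  86  55  34  26  33  23  14  13  14  14  16  14  16  18]
160 [188 188 180 148  84  55  33  35  49  36  17  16  19  23  26  29  36  42]
161 [188 189 185 163 106  64  34  39  55  41  20  21  44  70  77  82  90  89]
162 [185 187 186 176 139  80  37  41  54  41  26  43  89 135 145 146 141 124]
163 [186 186 186 180 154 102  63  57  59  45  44  83 137 172 175 159 140 137]
164 [188 186 188 185 173 146 120 101  83  78  95 136 172 181 166 142 134 141]
165 [187 188 190 189 186 178 168 152 135 139 154 173 181 169 141 130 138 138]
166 [184 186 189 189 189 187 184 182 178 180 183 182 170 148 132 138 139 129]
167 [182 184 188 189 188 188 189 187 190 189 187 176 153 137 141 143 133 122]
168 [183 184 186 189 189 188 189 187 188 188 182 167 149 149 149 133 124 125]
169 [185 185 185 186 189 189 186 185 186 182 169 154 152 152 135 121 123 125]
170 [186 181 175 174 178 184 186 186 182 170 155 151 153 139 124 123 125 127]
171 [180 166 146 141 156 177 184 181 169 152 149 151 142 127 124 127 128 127]
0 [313.4 167.2]
5 [313.5 166.4]
10 [313.6 165.6]
15 [313.6 164.8]
20 [313.7 164. ]
```

The tip appears to end about 15 mm above the reported TCP. I'll calibrate by touching the bench gently with closed fingers.

Emit:
{"name": "send_rows", "arguments": {"series": [[[0,10,6],[0,0,0],0],[[0,10,6],[0,0,0],0],[[0,0,6],[0,0,0],0],[[0,0,6],[0,0,0],0],[[0,0,5],[0,0,0],0],[[0,0,2],[0,0,0],0],[[0,0,2],[0,0,0],0],[[0,0,0],[0,0,0],0]]}}

```text
clock: 7.45
position: [525.1, 206.8, 4.1]
ee_rot: [0.739, -0.674, -0.0, 0.0]
contact_force: [0.3, -0.3, -0.2]
gripper_width: -0.1
grasp_force: 0.0
```

Emit:
{"name": "send_rows", "arguments": {"series": [[[0,0,2],[0,0,0],0],[[0,0,1],[0,0,0],0],[[0,0,0],[0,0,0],0]]}}

```text
clock: 7.75
position: [525.0, 206.8, 1.3]
ee_rot: [0.739, -0.673, -0.0, 0.0]
contact_force: [-0.0, -0.0, -0.7]
gripper_width: -0.1
grasp_force: 0.0
```

Emit:
{"name": "send_rows", "arguments": {"series": [[[0,0,2],[0,0,0],0],[[0,0,1],[0,0,0],0],[[0,0,0],[0,0,0],0]]}}

```text
clock: 8.05
position: [524.9, 206.8, -1.9]
ee_rot: [0.739, -0.673, -0.0, 0.0]
contact_force: [0.3, -0.0, -0.3]
gripper_width: 0.2
grasp_force: 0.0
```

```bash
python3 - <<'E'
from h import *
s=monitor.read_state();print(s["position"],s["contact_force"])
g=get_image("scene").astype(int).sum(2)//3
p=s["position"]
for d in(0,5,10,15,20):print(d,px("scene",p+[0,0,d]).round(1))
u,v=px("scene",p).astype(int)
for r in range(v-10,v+5):print(r,g[r,u-8:u+9])
E
```

```text
[524.91370131 206.7794385   -1.85305432] [ 0.32464908 -0.00372031 -0.34640469]
0 [308.4 170.7]
5 [308.4 169.9]
10 [308.5 169.1]
15 [308.6 168.4]
20 [308.6 167.6]
160 [190 190 188 178 143  75  26  15  14  14  15  14  17  20  24  32  34]
161 [189 189 189 186 163 100  41  25  18  13  14  16  16  19  19  16  15]
162 [188 189 190 188 169 105  52  40  29  19  15  14  14  13  14  13  13]
163 [188 189 190 187 167 103  56  48  43  33  22  14  15  17  16  16  20]
164 [189 189 190 187 169 112  63  49  52  48  28  19  24  34  37  40  55]
165 [188 189 189 186 171 128  78  52  54  52  29  24  50  84  99 107 120]
166 [187 187 186 185 178 155 106  60  55  51  33  50  98 144 166 173 176]
167 [187 186 184 185 182 169 132  82  67  62  58  93 146 176 187 189 187]
168 [185 186 186 187 185 179 163 130 112 102 113 141 174 184 186 183 177]
169 [185 186 188 188 187 186 181 172 164 157 168 178 185 183 177 167 155]
170 [185 187 188 187 189 188 185 181 172 168 176 184 185 179 165 151 144]
171 [176 184 186 186 186 185 180 165 144 141 155 177 181 173 154 142 146]
172 [149 168 176 183 184 178 164 143 128 132 153 175 176 158 140 143 151]
173 [130 144 163 178 177 163 141 127 126 137 158 168 165 150 142 150 144]
174 [132 152 173 178 164 140 127 124 125 128 135 141 143 145 151 149 133]
```

There's still no contact at −1.9 mm, so the tip is truly higher than reported. I'll continue down.

Emit:
{"name": "send_rows", "arguments": {"series": [[[0,0,2],[0,0,0],0],[[0,0,2],[0,0,0],0],[[0,0,2],[0,0,0],0],[[0,0,0],[0,0,0],0]]}}

```text
clock: 8.5
position: [524.8, 206.7, -8.1]
ee_rot: [0.739, -0.674, -0.0, 0.0]
contact_force: [-0.4, 0.3, 0.6]
gripper_width: 0.1
grasp_force: 0.0
```

Emit:
{"name": "send_rows", "arguments": {"series": [[[0,0,2],[0,0,0],0],[[0,0,1],[0,0,0],0],[[0,0,0],[0,0,0],0]]}}

```text
clock: 8.8
position: [525.0, 206.8, -10.8]
ee_rot: [0.739, -0.673, -0.0, 0.0]
contact_force: [-0.5, -0.1, -0.4]
gripper_width: 0.1
grasp_force: 0.0
```

Emit:
{"name": "send_rows", "arguments": {"series": [[[0,0,1.5],[0,0,0],0],[[0,0,0],[0,0,0],0],[[0,0,0],[0,0,0],0]]}}

```text
clock: 9.1
position: [525.0, 206.9, -12.2]
ee_rot: [0.739, -0.673, -0.0, 0.0]
contact_force: [-0.0, 0.1, 0.2]
gripper_width: 0.1
grasp_force: 0.0
```

Emit:
{"name": "send_rows", "arguments": {"series": [[[0,0,1.5],[0,0,0],0],[[0,0,0],[0,0,0],0],[[0,0,0],[0,0,0],0]]}}

```text
clock: 9.4
position: [525.0, 206.9, -13.7]
ee_rot: [0.739, -0.673, -0.0, 0.0]
contact_force: [0.2, -0.2, -0.1]
gripper_width: 0.1
grasp_force: 0.0
```

Emit:
{"name": "send_rows", "arguments": {"series": [[[0,0,1.5],[0,0,0],0],[[0,0,0],[0,0,0],0],[[0,0,0],[0,0,0],0]]}}

```text
clock: 9.7
position: [525.0, 206.9, -15.2]
ee_rot: [0.739, -0.673, 0.0, 0.0]
contact_force: [-0.2, 0.1, 0.5]
gripper_width: 0.2
grasp_force: 0.0
```

Emit:
{"name": "send_rows", "arguments": {"series": [[[0,0,1.5],[0,0,0],0],[[0,0,0],[0,0,0],0],[[0,0,0],[0,0,0],0]]}}

```text
clock: 10.0
position: [525.0, 206.8, -16.7]
ee_rot: [0.739, -0.673, -0.0, 0.0]
contact_force: [-0.3, 0.3, -0.1]
gripper_width: 0.0
grasp_force: 0.0
```

Emit:
{"name": "send_rows", "arguments": {"series": [[[0,0,1.5],[0,0,0],0],[[0,0,0],[0,0,0],0],[[0,0,0],[0,0,0],0]]}}

```text
clock: 10.3
position: [525.0, 206.8, -18.2]
ee_rot: [0.739, -0.673, -0.0, 0.0]
contact_force: [-0.4, -1.1, 0.2]
gripper_width: -0.0
grasp_force: 0.0
```

Emit:
{"name": "send_rows", "arguments": {"series": [[[0,0,1.5],[0,0,0],0],[[0,0,0],[0,0,0],0],[[0,0,0],[0,0,0],0]]}}

```text
clock: 10.6
position: [525.0, 206.8, -19.7]
ee_rot: [0.739, -0.674, -0.0, 0.0]
contact_force: [-0.6, -0.6, -0.2]
gripper_width: 0.4
grasp_force: 0.0
```

```bash
python3 - <<'E'
from h import *
s=monitor.read_state();print(s["position"],s["contact_force"])
g=get_image("scene").astype(int).sum(2)//3
p=s["position"]
for d in(0,10,15,20,25):print(d,px("scene",p+[0,0,d]).round(1))
u,v=px("scene",p).astype(int)
for r in range(v-10,v+3):print(r,g[r,u-8:u+9])
E
```

```text
[525.02376265 206.8336641  -19.71002693] [-0.63326766 -0.58509002 -0.21231881]
0 [308.2 173.4]
10 [308.3 171.9]
15 [308.4 171.1]
20 [308.4 170.4]
25 [308.5 169.6]
163 [189 188 189 173 126  58  22  16  15  14  13  16  18  21  23  28  25]
164 [189 190 190 183 155  84  38  29  19  13  12  15  17  18  18  16  15]
165 [189 189 188 184 161  93  54  43  28  17  14  15  14  15  14  14  16]
166 [188 187 186 182 159  95  54  44  39  29  17  13  15  18  15  18  20]
167 [185 186 185 182 160  99  56  43  50  45  23  18  29  42  39  42  49]
168 [183 184 185 184 168 122  71  48  57  47  24  28  60  93  94  95 101]
169 [172 173 174 174 168 142  88  54  59  47  32  57 105 139 147 144 138]
170 [140 141 141 141 139 128  97  69  67  55  55  96 140 158 157 148 143]
171 [125 126 127 125 126 123 113  97  88  78  89 127 152 157 149 141 145]
172 [123 125 125 124 124 124 121 119 112 108 123 146 154 148 137 143 150]
173 [123 124 125 124 122 123 124 124 124 127 140 149 145 140 141 150 144]
174 [122 124 125 124 124 122 123 124 124 126 130 130 134 140 151 149 132]
175 [123 125 127 127 125 123 124 129 134 129 126 127 135 149 151 136 123]
```

Emit:
{"name": "send_rows", "arguments": {"series": [[[0,0,1.5],[0,0,0],0],[[0,0,0],[0,0,0],0],[[0,0,0],[0,0,0],0]]}}

```text
clock: 10.95
position: [525.0, 206.8, -21.2]
ee_rot: [0.739, -0.673, -0.0, 0.0]
contact_force: [0.3, -0.5, -0.7]
gripper_width: -0.4
grasp_force: 0.0
```

Emit:
{"name": "send_rows", "arguments": {"series": [[[0,0,1.5],[0,0,0],0],[[0,0,0],[0,0,0],0],[[0,0,0],[0,0,0],0]]}}

```text
clock: 11.25
position: [525.0, 206.9, -22.7]
ee_rot: [0.739, -0.673, -0.0, 0.0]
contact_force: [-0.4, 0.1, 0.5]
gripper_width: -0.2
grasp_force: 0.0
```

Emit:
{"name": "send_rows", "arguments": {"series": [[[0,0,1.5],[0,0,0],0],[[0,0,0],[0,0,0],0],[[0,0,0],[0,0,0],0]]}}

```text
clock: 11.55
position: [525.0, 206.9, -24.2]
ee_rot: [0.739, -0.673, -0.0, 0.0]
contact_force: [-0.3, 0.6, 1.1]
gripper_width: 0.1
grasp_force: 0.0
```

Emit:
{"name": "send_rows", "arguments": {"series": [[[0,0,1.5],[0,0,0],0],[[0,0,0],[0,0,0],0],[[0,0,0],[0,0,0],0]]}}

```text
clock: 11.85
position: [525.0, 206.8, -25.7]
ee_rot: [0.739, -0.673, -0.0, 0.0]
contact_force: [0.2, 0.0, -0.9]
gripper_width: 0.3
grasp_force: 0.0
```

Emit:
{"name": "send_rows", "arguments": {"series": [[[0,0,1.5],[0,0,0],0],[[0,0,0],[0,0,0],0],[[0,0,0],[0,0,0],0]]}}

```text
clock: 12.15
position: [524.9, 206.8, -27.3]
ee_rot: [0.739, -0.673, -0.0, 0.0]
contact_force: [-0.3, 0.0, -0.4]
gripper_width: 0.2
grasp_force: 0.0
```

Emit:
{"name": "send_rows", "arguments": {"series": [[[0,0,1.5],[0,0,0],0],[[0,0,0],[0,0,0],0],[[0,0,0],[0,0,0],0]]}}

```text
clock: 12.45
position: [525.2, 207.0, -28.3]
ee_rot: [0.739, -0.673, 0.0, -0.0]
contact_force: [-0.9, 1.3, 3.1]
gripper_width: -0.0
grasp_force: 1.1
```

Bench contact comes at a reported z of about −28, so true tip height is reported z + 28 mm. I'll back off and go over the bar at x≈571, this time to a true height of about 40 mm.

Emit:
{"name": "send_rows", "arguments": {"series": [[[0,0,-20],[0,0,0],10],[[0,0,-40],[0,0,0],28],[[0,0,-40],[0,0,0],28],[[-1,-24,0],[0,0,0],28],[[0,-23,0],[0,0,0],28],[[0,0,0],[0,0,0],28],[[0,0,12],[0,0,0],28],[[0,0,12],[0,0,0],28]]}}

```text
clock: 13.25
position: [570.7, 211.8, 45.9]
ee_rot: [0.739, -0.674, -0.0, 0.001]
contact_force: [-0.7, 0.1, -1.0]
gripper_width: 28.2
grasp_force: 0.0
```

Emit:
{"name": "send_rows", "arguments": {"series": [[[0,0,9],[0,0,0],28],[[0,0,9],[0,0,0],28],[[0,0,9],[0,0,0],28],[[0,0,8],[0,0,0],28],[[0,0,0],[0,0,0],28]]}}

```text
clock: 13.75
position: [571.6, 212.2, 12.5]
ee_rot: [0.739, -0.673, 0.0, 0.0]
contact_force: [-2.6, 0.0, 2.3]
gripper_width: 28.0
grasp_force: 1.4
```

Emit:
{"name": "send_rows", "arguments": {"series": [[[0,0,0],[0,0,0],4],[[0,0,0],[0,0,0],4],[[0,0,0],[0,0,0],4],[[0,0,0],[0,0,0],4],[[0,0,0],[0,0,0],4]]}}

```text
clock: 14.25
position: [570.9, 212.2, 12.3]
ee_rot: [0.739, -0.674, -0.0, 0.001]
contact_force: [-5.1, 1.2, 4.0]
gripper_width: 9.2
grasp_force: 58.5
```

Holding the bar with 58 N. Now I'll pull.

Emit:
{"name": "send_rows", "arguments": {"series": [[[0,10,0],[0,0,0],4],[[0,20,0],[0,0,0],4],[[0,25,0],[0,0,0],4],[[0,25,0],[0,0,0],4],[[0,25,0],[0,0,0],4],[[0,25,0],[0,0,0],4],[[0,25,0],[0,0,0],4],[[0,14,0],[0,0,0],4]]}}

```text
clock: 15.05
position: [402.3, 196.2, 12.3]
ee_rot: [0.739, -0.673, 0.0, -0.001]
contact_force: [0.9, -0.3, -1.7]
gripper_width: 9.2
grasp_force: 59.0
```

Emit:
{"name": "send_rows", "arguments": {"series": [[[0,0,0],[0,0,0],4],[[0,0,0],[0,0,0],15],[[0,0,0],[0,0,0],28],[[0,0,0],[0,0,0],28],[[0,0,-20],[0,0,0],28],[[0,0,-30],[0,0,0],28],[[0,0,-40],[0,0,0],28],[[0,0,-40],[0,0,0],28]]}}

```text
clock: 15.85
position: [403.7, 196.2, 143.6]
ee_rot: [0.739, -0.674, 0.0, 0.0]
contact_force: [1.0, -0.3, -0.1]
gripper_width: 27.8
grasp_force: 0.0
```

Drawer open by about 168 mm. Next is pot A.

Emit:
{"name": "send_rows", "arguments": {"series": [[[0,0,0],[0,0,0.0925],85],[[36,-7,0],[0,0,0],85],[[36,-7,0],[0,0,0],85],[[36,-7,0],[0,0,0],85],[[36,-7,0],[0,0,0],85],[[36,-6,0],[0,0,0],85],[[36,-6,0],[0,0,0],85],[[38,-6,0],[0,0,0],85]]}}

```text
clock: 16.65
position: [450.2, -59.1, 142.5]
ee_rot: [0.707, -0.707, 0.0, -0.0]
contact_force: [0.8, 1.0, 1.0]
gripper_width: 85.1
grasp_force: 0.0
```

```bash
python3 - <<'E'
from h import *
delta([450,-57.5,143],np.pi)
crop("top",130,170,310,140,2.58,"t5.png")
E
```

```text
clock 16.6 pos [450.2 -59.1 142.5] shift [-1.6  0.2 -0.5]
turn z 0.0 j6 -0.229
```

View pics/t5.png

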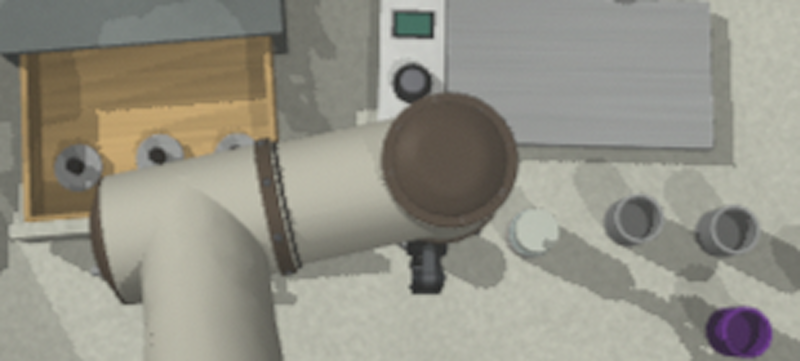

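The drawer is open, with three covers at about (78,165), (158,155) and (237,147), and pots B and C undisturbed. Now down onto pot A.

Emit:
{"name": "send_rows", "arguments": {"series": [[[0,0,40],[0,0,0],85],[[0,0,40],[0,0,0],85],[[0,0,30],[0,0,0],85],[[0,0,20],[0,0,0],85],[[0,0,12],[0,0,0],85],[[0,0,6],[0,0,0],85],[[0,0,0],[0,0,0],85],[[0,0,0],[0,0,0],70]]}}

```text
clock: 17.5
position: [450.3, -57.4, -5.2]
ee_rot: [0.707, -0.707, 0.0, -0.0]
contact_force: [-0.2, 0.2, -0.1]
gripper_width: 73.4
grasp_force: 0.0
```

Emit:
{"name": "send_rows", "arguments": {"series": [[[0,0,0],[0,0,0],58],[[0,0,0],[0,0,0],44],[[0,0,0],[0,0,0],40],[[0,0,0],[0,0,0],40],[[0,0,0],[0,0,0],40],[[0,0,0],[0,0,0],40]]}}

```text
clock: 18.1
position: [450.3, -57.3, -4.5]
ee_rot: [0.707, -0.707, 0.001, -0.001]
contact_force: [-1.3, 0.4, 6.1]
gripper_width: 48.7
grasp_force: 61.7
```

Emit:
{"name": "send_rows", "arguments": {"series": [[[0,0,-15],[0,0,0],40],[[0,0,-35],[0,0,0],40],[[0,0,-35],[0,0,0],40],[[18,-33,0],[0,0,0],40],[[19,-33,0],[0,0,0],40],[[19,-33,0],[0,0,0],40],[[19,-33,0],[0,0,0],40],[[18,-34,0],[0,0,0],40]]}}

```text
clock: 18.9
position: [616.5, -151.2, 79.5]
ee_rot: [0.707, -0.707, -0.0, -0.0]
contact_force: [0.7, 0.5, -0.6]
gripper_width: 48.4
grasp_force: 62.4
```

Emit:
{"name": "send_rows", "arguments": {"series": [[[0,0,25],[0,0,0],40],[[0,0,15],[0,0,0],40],[[0,0,8],[0,0,0],40],[[0,0,5],[0,0,0],40],[[0,0,3],[0,0,0],40],[[0,0,2],[0,0,0],40],[[0,0,0],[0,0,0],40]]}}

```text
clock: 19.6
position: [615.9, -150.2, 21.9]
ee_rot: [0.707, -0.707, 0.0, -0.0]
contact_force: [0.6, 0.5, -1.3]
gripper_width: 48.8
grasp_force: 62.4
```

Emit:
{"name": "send_rows", "arguments": {"series": [[[0,0,1],[0,0,0],40],[[0,0,0.7],[0,0,0],40],[[0,0,0],[0,0,0],40]]}}

```text
clock: 19.9
position: [616.1, -150.3, 20.6]
ee_rot: [0.707, -0.707, 0.0, -0.0]
contact_force: [-1.7, 0.6, 3.5]
gripper_width: 48.3
grasp_force: 62.7
```

Emit:
{"name": "send_rows", "arguments": {"series": [[[0,0,0],[0,0,0],60],[[0,0,0],[0,0,0],85],[[0,0,0],[0,0,0],85],[[0,0,-20],[0,0,0],85],[[0,0,-40],[0,0,0],85],[[0,0,-40],[0,0,0],85]]}}

```text
clock: 20.5
position: [615.0, -150.4, 119.8]
ee_rot: [0.707, -0.707, -0.001, 0.001]
contact_force: [0.6, 0.2, 0.0]
gripper_width: 85.0
grasp_force: 0.0
```

```bash
cat >> h.py <<'E'
def rim(n,X,z,half=22):
    """rim centre near guess X: bright ring of steel rim -> circle by Hough on an upscaled patch rectified to the plane z"""
    im=get_image(n) if isinstance(n,str) else n[1]
    n=n if isinstance(n,str) else n[0]
    W=90 # mm half size of patch, 2 px/mm
    src=np.float32([px(n,[X[0]+a,X[1]+b,z]) for a,b in((-W,-W),(W,-W),(W,W),(-W,W))])
    H=cv2.getPerspectiveTransform(src,np.float32([[0,0],[4*W,0],[4*W,4*W],[0,4*W]]))
    g=cv2.GaussianBlur(cv2.warpPerspective(im,H,(4*W,4*W),flags=cv2.INTER_CUBIC)[:,:,0],(0,0),2)
    c=cv2.HoughCircles(g,cv2.HOUGH_GRADIENT,1.5,20,param1=60,param2=12,minRadius=38,maxRadius=54)
    return [] if c is None else [(round(float(X[0]+u/2-W),1),round(float(X[1]+v/2-W),1),round(float(r/2),1)) for u,v,r in c[0][:3]]
E
python3 - <<'E'
from h import *
for n in("top","scene"):
    im=get_image(n)
    for k,X in(("B",(460,-277)),("C",(451,-372))):print(n,k,rim((n,im),X,60))
    cv2.imwrite(f"pics/raw_{n}1.png",im[:,:,::-1])
print(monitor.read_state()["position"])
E
```

```text
top B [(459.6, -280.4, 20.3), (398.9, -250.4, 20.6), (455.1, -269.1, 24.9)]
top C [(451.4, -376.9, 22.5), (443.9, -358.1, 22.4), (451.4, -366.4, 20.7)]
scene B [(483.6, -293.1, 26.6), (467.9, -282.6, 21.0), (472.4, -199.4, 21.3)]
scene C [(378.6, -394.9, 24.1), (449.1, -378.4, 21.3), (483.6, -292.9, 26.6)]
[ 620.00451038 -151.06556383  126.59986962]
```

Emit:
{"name": "send_rows", "arguments": {"series": [[[25,31,0],[0,0,0],85],[[25,32,0],[0,0,0],85],[[26,32,0],[0,0,0],85],[[26,32,0],[0,0,0],85],[[26,32,0],[0,0,0],85],[[0,0,0],[0,0,0],85],[[0,0,30],[0,0,0],85],[[0,0,30],[0,0,0],85]]}}

```text
clock: 21.4
position: [457.7, -278.9, 59.9]
ee_rot: [-0.707, 0.707, -0.002, 0.001]
contact_force: [-0.1, 0.1, -0.4]
gripper_width: 85.0
grasp_force: 0.0
```

Emit:
{"name": "send_rows", "arguments": {"series": [[[0,0,30],[0,0,0],85],[[0,0,20],[0,0,0],85],[[0,0,12],[0,0,0],85],[[0,0,6],[0,0,0],85],[[0,0,3],[0,0,0],85],[[0,0,0],[0,0,0],70],[[0,0,0],[0,0,0],56]]}}

```text
clock: 22.1
position: [457.5, -278.6, -10.5]
ee_rot: [0.707, -0.707, 0.001, -0.0]
contact_force: [-0.3, 0.3, -0.1]
gripper_width: 58.7
grasp_force: 0.0
```

Emit:
{"name": "send_rows", "arguments": {"series": [[[0,0,0],[0,0,0],44],[[0,0,0],[0,0,0],40],[[0,0,0],[0,0,0],40],[[0,0,0],[0,0,0],40],[[0,0,0],[0,0,0],40]]}}

```text
clock: 22.6
position: [457.8, -278.8, -10.0]
ee_rot: [0.707, -0.707, 0.001, -0.001]
contact_force: [-0.3, 0.6, 5.5]
gripper_width: 48.9
grasp_force: 62.4
```

Emit:
{"name": "send_rows", "arguments": {"series": [[[0,0,-15],[0,0,0],40],[[0,0,-35],[0,0,0],40],[[0,0,-35],[0,0,0],40],[[-12,-39,0],[0,0,0],40],[[-12,-39,0],[0,0,0],40],[[-13,-39,0],[0,0,0],40],[[-13,-40,0],[0,0,0],40],[[0,0,0],[0,0,0],40]]}}

```text
clock: 23.4
position: [618.0, -226.6, 72.7]
ee_rot: [0.708, -0.706, 0.001, -0.001]
contact_force: [-0.7, -0.9, -2.3]
gripper_width: 48.6
grasp_force: 62.4
```

Emit:
{"name": "send_rows", "arguments": {"series": [[[0,0,25],[0,0,0],40],[[0,0,15],[0,0,0],40],[[0,0,8],[0,0,0],40],[[0,0,5],[0,0,0],40],[[0,0,3],[0,0,0],40],[[0,0,2],[0,0,0],40],[[0,0,1],[0,0,0],40],[[0,0,0],[0,0,0],40]]}}

```text
clock: 24.2
position: [614.0, -228.5, 15.2]
ee_rot: [0.707, -0.707, 0.0, -0.0]
contact_force: [0.6, -0.9, -1.0]
gripper_width: 48.4
grasp_force: 62.6
```

Emit:
{"name": "send_rows", "arguments": {"series": [[[0,0,0.8],[0,0,0],40],[[0,0,0],[0,0,0],40]]}}

```text
clock: 24.4
position: [614.1, -228.5, 15.0]
ee_rot: [0.707, -0.707, 0.001, -0.0]
contact_force: [-2.1, -0.0, 3.9]
gripper_width: 48.6
grasp_force: 62.9
```

Emit:
{"name": "send_rows", "arguments": {"series": [[[0,0,0],[0,0,0],60],[[0,0,0],[0,0,0],85],[[0,0,0],[0,0,0],85],[[0,0,-20],[0,0,0],85],[[0,0,-45],[0,0,0],85],[[0,0,-45],[0,0,0],85],[[0,0,0],[0,0,0],85]]}}

```text
clock: 25.1
position: [618.4, -229.7, 131.9]
ee_rot: [0.708, -0.706, 0.007, -0.004]
contact_force: [0.3, -0.2, 0.2]
gripper_width: 85.0
grasp_force: 0.0
```

```bash
python3 - <<'E'
from h import *
for n in("top","scene"):
    im=get_image(n)
    print(n,"C",rim((n,im),(451,-374),60));print(n,"A",rim((n,im),(616,-150),85))
print(monitor.read_state()["position"]);delta([451,-374,-10])
E
```

```text
top C [(444.6, -360.9, 24.7), (449.9, -378.1, 21.2), (407.1, -426.1, 19.9)]
top A [(611.1, -229.1, 21.5), (599.1, -220.9, 21.9), (665.1, -211.9, 21.9)]
scene C [(449.1, -377.4, 20.4), (379.4, -393.9, 23.6), (473.1, -385.6, 26.6)]
scene A [(617.1, -76.1, 20.8), (658.4, -127.9, 20.3), (602.9, -179.6, 24.9)]
[ 614.40843404 -228.31119902  125.31925756]
clock 25.2 pos [ 614.4 -228.3  125.3] shift [145.6 163.9 134.8]
```

Emit:
{"name": "send_rows", "arguments": {"series": [[[29,33,0],[0,0,0],85],[[29,33,0],[0,0,0],85],[[29,33,0],[0,0,0],85],[[30,33,0],[0,0,0],85],[[30,32,0],[0,0,0],85],[[0,0,0],[0,0,0],85],[[0,0,35],[0,0,0],85],[[0,0,35],[0,0,0],85]]}}

```text
clock: 26.0
position: [449.7, -375.6, 52.8]
ee_rot: [-0.707, 0.707, -0.001, 0.0]
contact_force: [0.3, -0.8, -0.3]
gripper_width: 85.1
grasp_force: 0.0
```

Emit:
{"name": "send_rows", "arguments": {"series": [[[0,0,25],[0,0,0],85],[[0,0,20],[0,0,0],85],[[0,0,12],[0,0,0],85],[[0,0,6],[0,0,0],85],[[0,0,2],[0,0,0],85],[[0,0,0],[0,0,0],70],[[0,0,0],[0,0,0],56]]}}

```text
clock: 26.7
position: [450.5, -375.7, -10.2]
ee_rot: [0.707, -0.707, 0.001, -0.0]
contact_force: [-0.3, -0.3, 0.4]
gripper_width: 58.5
grasp_force: 0.0
```

Emit:
{"name": "send_rows", "arguments": {"series": [[[0,0,0],[0,0,0],44],[[0,0,0],[0,0,0],40],[[0,0,0],[0,0,0],40],[[0,0,0],[0,0,0],40],[[0,0,0],[0,0,0],40]]}}

```text
clock: 27.2
position: [450.6, -375.9, -9.8]
ee_rot: [0.707, -0.707, 0.001, -0.0]
contact_force: [0.8, 0.4, 6.6]
gripper_width: 49.6
grasp_force: 62.5
```

Emit:
{"name": "send_rows", "arguments": {"series": [[[0,0,-15],[0,0,0],40],[[0,0,-35],[0,0,0],40],[[0,0,-35],[0,0,0],40],[[-17,-41,0],[0,0,0],40],[[-17,-41,0],[0,0,0],40],[[-17,-41,0],[0,0,0],40],[[-18,-41,0],[0,0,0],40],[[0,0,0],[0,0,0],40]]}}

```text
clock: 28.0
position: [618.3, -303.7, 72.8]
ee_rot: [0.709, -0.705, 0.001, -0.001]
contact_force: [-2.1, 0.1, -2.7]
gripper_width: 49.8
grasp_force: 62.6
```

Emit:
{"name": "send_rows", "arguments": {"series": [[[0,0,25],[0,0,0],40],[[0,0,15],[0,0,0],40],[[0,0,8],[0,0,0],40],[[0,0,5],[0,0,0],40],[[0,0,3],[0,0,0],40],[[0,0,2],[0,0,0],40],[[0,0,1],[0,0,0],40],[[0,0,0],[0,0,0],40]]}}

```text
clock: 28.8
position: [614.1, -306.5, 15.4]
ee_rot: [0.707, -0.707, 0.0, -0.0]
contact_force: [-0.2, -0.3, -1.7]
gripper_width: 49.5
grasp_force: 62.8
```

Emit:
{"name": "send_rows", "arguments": {"series": [[[0,0,1],[0,0,0],40],[[0,0,0],[0,0,0],40]]}}

```text
clock: 29.0
position: [614.1, -306.5, 15.3]
ee_rot: [0.707, -0.707, 0.001, -0.0]
contact_force: [-1.2, 0.2, 4.4]
gripper_width: 49.5
grasp_force: 63.0
```

Emit:
{"name": "send_rows", "arguments": {"series": [[[0,0,0],[0,0,0],60],[[0,0,0],[0,0,0],85],[[0,0,0],[0,0,0],85],[[0,0,-20],[0,0,0],85],[[0,0,-45],[0,0,0],85],[[0,0,-45],[0,0,0],85],[[0,0,-40],[0,0,0],85],[[0,0,0],[0,0,0],85]]}}

```text
clock: 29.8
position: [617.5, -308.1, 172.0]
ee_rot: [0.708, -0.707, 0.007, -0.003]
contact_force: [-0.3, -0.3, 0.7]
gripper_width: 84.7
grasp_force: 0.0
```

```bash
python3 - <<'E'
from h import *
a=crop("top",120,180,130,100,3.07,"a.png");b=crop("scene",250,90,130,100,3.07,"b.png")
cv2.imwrite("pics/c1.png",np.hstack([cv2.imread("pics/a.png"),cv2.imread("pics/b.png")]))
cv2.imwrite("pics/raw_top2.png",a);cv2.imwrite("pics/raw_scene2.png",b)
print(monitor.read_state()["position"])
E
```

```text
[ 614.19438548 -306.29771857  165.04210015]
```

View pics/c1.png

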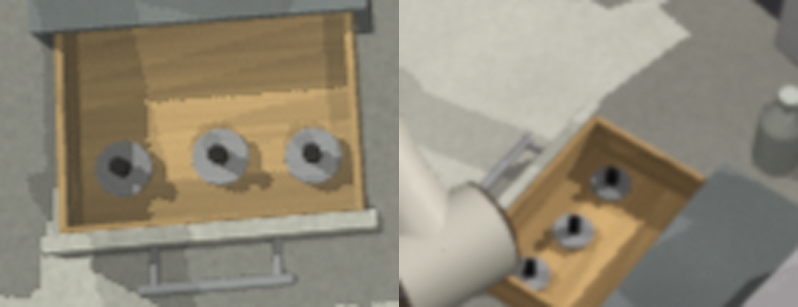

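Both views show three covers. In the left half their discs are at about (124,167), (221,156) and (313,156). I'll find the centroids numerically.

```bash
python3 - <<'E'
from h import *
def blobs(n,box,f):
    im=cv2.imread(f"pics/raw_{n}2.png").astype(int);m=np.zeros(im.shape[:2],np.uint8)
    x,y,w,h=box;m[y:y+h,x:x+w]=f(im)[y:y+h,x:x+w]*255
    k,_,st,ce=cv2.connectedComponentsWithStats(m)
    return [(ce[i],st[i]) for i in range(1,k) if st[i,4]>8]
grey=lambda im:(im[:,:,2]-im[:,:,0]<25)
dark=lambda im:(im.max(2)<50)
print("top discs z32")
for c,s in blobs("top",(145,215,88,37),grey):
    print(ray("top",*c,32)[:2].round(1), "box",ray("top",s[0]+s[2]/2-.5,s[1]+s[3]/2-.5,32)[:2].round(1),s)
print("top knobs mid z43")
for c,s in blobs("top",(145,215,88,37),dark):print(ray("top",*c,45)[:2].round(1),s)
print("scene knobs")
for c,s in blobs("scene",(285,135,60,50),dark):print(ray("scene",*c,43)[:2].round(1),s)
E
```

```text
top discs z32
[515.6 204.1] box [515.  204.4] [183 222  18  19 258]
[517.7 124.4] box [517.6 123.9] [213 222  19  18 258]
[504.3 286.9] box [504.3 286.7] [151 226  19  18 271]
[464.6 125.8] box [465.8 133.8] [203 249  30   3  52]
top knobs mid z43
[503.4 286.3] [156 232   6   5  22]
scene knobs
[504.3 286.7] [317 145   5   5  22]
[516.7 202.4] [305 161   3   5  11]
[518.8 123.2] [291 175   3   5  14]
```

Both views agree: the covers are at about (504,286.7), (516,203.5) and (518,123.7). I'll go to the nearest one and look at the pots while the plate is clear.

Emit:
{"name": "send_rows", "arguments": {"series": [[[-43,10,0],[0,0,0],60],[[-43,10,0],[0,0,0],40],[[-43,10,0],[0,0,0],40],[[-43,10,0],[0,0,0],40],[[-43,10,0],[0,0,0],40],[[-43,10,0],[0,0,0],40],[[-43,9,0],[0,0,0],40],[[-43,9,0],[0,0,0],40]]}}

```text
clock: 30.7
position: [533.8, 38.9, 162.0]
ee_rot: [0.707, -0.707, -0.001, 0.002]
contact_force: [-0.2, -0.2, -0.1]
gripper_width: 39.9
grasp_force: 0.0
```

Emit:
{"name": "send_rows", "arguments": {"series": [[[-43,9,0],[0,0,0],40],[[-43,9,0],[0,0,0],40],[[0,0,20],[0,0,0],40],[[0,0,20],[0,0,0],40],[[0,0,20],[0,0,0],40],[[0,0,0],[0,0,0],40]]}}

```text
clock: 31.3
position: [514.2, 122.3, 99.5]
ee_rot: [0.707, -0.707, -0.002, 0.005]
contact_force: [0.2, 0.3, 1.2]
gripper_width: 39.8
grasp_force: 0.0
```

```bash
python3 - <<'E'
from h import *
delta([518,123.7,8],np.pi)
for n in("top","scene"):
    im=get_image(n);cv2.imwrite(f"pics/raw_{n}3.png",im[:,:,::-1])
    for k,X in(("A",(616,-150)),("B",(614,-228)),("C",(614,-306))):
        print(n,k,px(n,[*X,85]).round(1),[c for c in rim((n,im),X,85) if abs(c[0]-X[0])<15 and abs(c[1]-X[1])<15])
a=cv2.imread("pics/raw_top3.png")[160:235,295:425];b=cv2.imread("pics/raw_scene3.png")[200:320,180:315]
cv2.imwrite("pics/p1.png",np.hstack([cv2.resize(a,(520,300),interpolation=2),cv2.resize(b,(270,300),interpolation=2)]))
E
```

```text
clock 31.3 pos [514.2 122.3  99.5] shift [-1.8 -4.6 91.5]
turn z 0.0 j6 -0.539
top A [327.5 191.6] []
top B [357.7 192.8] [(615.1, -230.6, 20.1)]
top C [387.8 193.4] [(615.9, -307.1, 20.8)]
scene A [258.  240.3] []
scene B [240.3 256.5] [(614.4, -231.4, 20.3)]
scene C [222.5 273.8] []
```

View pics/p1.png

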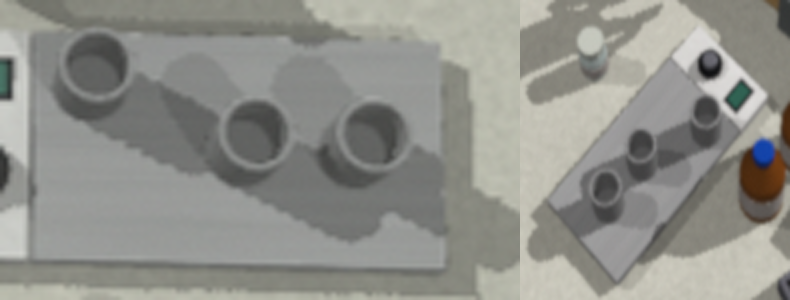

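The picture shows pots B and C where I set them, at about (255,133) and (372,136). Pot A was knocked towards the far panel corner, to about (97,68), and is still upright and on the steel. I'll measure it there.

```bash
python3 - <<'E'
from h import *
X=ray("top",318.9,176.6,85);print(X)
for n in("top","scene"):
    im=cv2.imread(f"pics/raw_{n}3.png")[:,:,::-1].copy()
    for k,Y in(("A",X[:2]),("B",(614,-228)),("C",(614,-306))):
      for o in((0,0),(6,5),(-5,7)):
        print(n,k,[c for c in rim((n,im),(Y[0]+o[0],Y[1]+o[1]),85) if abs(c[0]-Y[0])<12 and abs(c[1]-Y[1])<12])
delta([518,123.7,8],np.pi)
E
```

```text
[ 655.44155774 -127.80898585   85.        ]
top A [(658.1, -127.4, 20.4), (645.3, -123.7, 25.8)]
top A [(658.1, -127.7, 20.3), (644.6, -124.7, 25.8)]
top A [(658.3, -127.9, 20.7), (644.1, -123.4, 24.8)]
top B [(615.1, -230.6, 20.1)]
top B [(615.9, -230.9, 20.0)]
top B [(615.4, -231.1, 20.3)]
top C [(615.9, -307.1, 20.8)]
top C [(615.1, -307.4, 20.4)]
top C [(615.4, -307.6, 20.2)]
scene A [(658.8, -128.2, 20.9)]
scene A [(658.1, -127.7, 20.3)]
scene A [(658.3, -128.7, 21.3)]
scene B [(614.4, -231.4, 20.3)]
scene B [(614.4, -233.9, 21.7)]
scene B [(614.6, -231.9, 20.0)]
scene C []
scene C [(619.6, -311.1, 25.1)]
scene C []
clock 31.4 pos [517.  123.2 102.9] shift [-0.7 -1.2 94.9]
turn z 0.001 j6 -0.539
```

Pot A is at (658,−128), which is within limits, so I'll leave it there. Now I'll grasp the cover at (518,123.7).

Emit:
{"name": "send_rows", "arguments": {"series": [[[-0.5,-1,30],[0,0,0],40],[[0,0,30],[0,0,0],34],[[0,0,18],[0,0,0],34],[[0,0,10],[0,0,0],34],[[0,0,5],[0,0,0],34],[[0,0,2],[0,0,0],34],[[0,0,0],[0,0,0],34]]}}

```text
clock: 32.1
position: [519.2, 124.4, 9.6]
ee_rot: [0.707, -0.707, 0.0, -0.001]
contact_force: [0.4, 0.1, -0.2]
gripper_width: 34.0
grasp_force: 0.0
```

Emit:
{"name": "send_rows", "arguments": {"series": [[[0,0,0],[0,0,0],24],[[0,0,0],[0,0,0],18],[[0,0,0],[0,0,0],8],[[0,0,0],[0,0,0],8],[[0,0,0],[0,0,0],8]]}}

```text
clock: 32.6
position: [519.1, 124.3, 9.7]
ee_rot: [0.707, -0.707, 0.0, -0.001]
contact_force: [-1.0, 0.0, 5.3]
gripper_width: 13.5
grasp_force: 58.6
```

Emit:
{"name": "send_rows", "arguments": {"series": [[[0,0,-15],[0,0,0],8],[[0,0,-35],[0,0,0],8],[[0,0,-35],[0,0,0],8],[[0,0,-35],[0,0,0],8],[[31,-17,0],[0,0,0],8],[[31,-17,0],[0,0,0],8],[[31,-17,0],[0,0,0],8],[[31,-17,0],[0,0,0],8]]}}

```text
clock: 33.4
position: [586.8, -0.9, 128.5]
ee_rot: [0.707, -0.707, -0.0, 0.0]
contact_force: [0.7, 0.9, -0.4]
gripper_width: 12.9
grasp_force: 58.6
```

Emit:
{"name": "send_rows", "arguments": {"series": [[[32,-17,0],[0,0,0],8],[[32,-17,0],[0,0,0],8],[[32,-18,0],[0,0,0],8],[[32,-18,0],[0,0,0],8],[[0,0,20],[0,0,0],8],[[0,0,15],[0,0,0],8],[[0,0,10],[0,0,0],8],[[0,0,0],[0,0,0],8]]}}

```text
clock: 34.2
position: [655.2, -127.7, 81.6]
ee_rot: [0.707, -0.707, -0.002, 0.001]
contact_force: [0.4, 0.2, -0.2]
gripper_width: 13.1
grasp_force: 58.7
```

Emit:
{"name": "send_rows", "arguments": {"series": [[[0,0,0],[0,0,0],8],[[0,0,0],[0,0,0],8]]}}

```text
clock: 34.4
position: [657.4, -127.5, 85.0]
ee_rot: [0.708, -0.707, 0.001, -0.001]
contact_force: [-0.6, 0.1, -0.5]
gripper_width: 13.4
grasp_force: 58.7
```

Emit:
{"name": "send_rows", "arguments": {"series": [[[0,0,7],[0,0,0],8],[[0,0,4],[0,0,0],8],[[0,0,2],[0,0,0],8],[[0,0,1.5],[0,0,0],8],[[0,0,0],[0,0,0],8]]}}

```text
clock: 34.9
position: [656.5, -127.8, 69.0]
ee_rot: [0.707, -0.707, -0.0, 0.0]
contact_force: [0.1, -0.0, -1.4]
gripper_width: 13.2
grasp_force: 58.7
```

Emit:
{"name": "send_rows", "arguments": {"series": [[[0,0,1],[0,0,0],8],[[0,0,1],[0,0,0],8],[[0,0,0],[0,0,0],8]]}}

```text
clock: 35.2
position: [656.8, -127.9, 67.9]
ee_rot: [0.707, -0.707, 0.0, -0.0]
contact_force: [-0.6, 0.1, 2.0]
gripper_width: 13.5
grasp_force: 58.9
```

There was no contact at rim height and the disc seated at 67.9. I'll release and fetch the second cover.

Emit:
{"name": "send_rows", "arguments": {"series": [[[0,0,0],[0,0,0],20],[[0,0,0],[0,0,0],34],[[0,0,0],[0,0,0],34],[[0,0,-15],[0,0,0],34],[[0,0,-30],[0,0,0],34],[[0,0,-30],[0,0,0],34],[[0,0,0],[0,0,0],34]]}}

```text
clock: 35.9
position: [659.8, -128.3, 147.9]
ee_rot: [0.708, -0.707, 0.004, -0.003]
contact_force: [0.2, -0.3, 0.2]
gripper_width: 34.2
grasp_force: 0.0
```

Emit:
{"name": "send_rows", "arguments": {"series": [[[-41,17,0],[0,0,0],34],[[-41,17,0],[0,0,0],34],[[-41,17,0],[0,0,0],34],[[-41,17,0],[0,0,0],34],[[-41,18,0],[0,0,0],34],[[-41,18,0],[0,0,0],34],[[-42,18,0],[0,0,0],34],[[-42,18,0],[0,0,0],34]]}}

```text
clock: 36.7
position: [515.4, 203.6, 142.2]
ee_rot: [0.707, -0.707, -0.0, -0.0]
contact_force: [0.2, 0.7, 0.0]
gripper_width: 33.8
grasp_force: 0.0
```

Emit:
{"name": "send_rows", "arguments": {"series": [[[0,0,30],[0,0,0],34],[[0,0,30],[0,0,0],34],[[0,0,20],[0,0,0],34],[[0,0,0],[0,0,0],34],[[0,0,0],[0,0,0],34]]}}

```text
clock: 37.2
position: [516.8, 202.1, 62.5]
ee_rot: [0.707, -0.707, 0.0, 0.0]
contact_force: [-1.5, 0.7, -0.4]
gripper_width: 33.8
grasp_force: 0.0
```

```bash
python3 - <<'E'
from h import *
delta([517,203.5,9.7],np.pi)
E
```

```text
clock 37.2 pos [516.8 202.1  62.5] shift [-1.4 -0.2 52.8]
turn z 0.001 j6 -0.665
```

Emit:
{"name": "send_rows", "arguments": {"series": [[[-1,0,20],[0,0,0],34],[[0,0,15],[0,0,0],34],[[0,0,10],[0,0,0],34],[[0,0,5],[0,0,0],34],[[0,0,2.5],[0,0,0],34],[[0,0,0],[0,0,0],34]]}}

```text
clock: 37.8
position: [516.9, 203.3, 10.3]
ee_rot: [0.707, -0.707, 0.0, -0.0]
contact_force: [0.3, 0.7, 0.6]
gripper_width: 34.0
grasp_force: 0.0
```

Emit:
{"name": "send_rows", "arguments": {"series": [[[0,0,0],[0,0,0],24],[[0,0,0],[0,0,0],18],[[0,0,0],[0,0,0],8],[[0,0,0],[0,0,0],8],[[0,0,0],[0,0,0],8]]}}

```text
clock: 38.3
position: [516.9, 203.4, 10.6]
ee_rot: [0.707, -0.707, 0.0, -0.001]
contact_force: [-1.0, 0.0, 5.6]
gripper_width: 13.4
grasp_force: 58.7
```

```bash
python3 - <<'E'
from h import *
delta([614.1,-231,130],np.pi)
for n in("top","scene"):
    im=get_image(n);cv2.imwrite(f"pics/raw_{n}4.png",im[:,:,::-1])
    for k,Y in(("B",(614,-231)),("C",(614,-307))):
      for o in((0,0),(6,5)):
        print(n,k,[c for c in rim((n,im),(Y[0]+o[0],Y[1]+o[1]),85) if abs(c[0]-Y[0])<12 and abs(c[1]-Y[1])<12])
E
```

```text
clock 38.3 pos [516.9 203.4  10.6] shift [ 434.4  -96.9 -119.6]
turn z 0.001 j6 -0.666
top B [(614.4, -231.4, 20.0)]
top B [(615.9, -230.9, 20.0)]
top C [(615.1, -308.1, 20.3)]
top C [(615.1, -307.6, 19.9)]
scene B [(614.4, -231.4, 19.5)]
scene B [(614.4, -230.9, 20.0)]
scene C []
scene C []
```

Emit:
{"name": "send_rows", "arguments": {"series": [[[0,0,-15],[0,0,0],8],[[0,0,-35],[0,0,0],8],[[0,0,-35],[0,0,0],8],[[0,0,-35],[0,0,0],8],[[43,-9,0],[0,0,0],8],[[43,-10,0],[0,0,0],8],[[43,-10,0],[0,0,0],8],[[43,-10,0],[0,0,0],8]]}}

```text
clock: 39.2
position: [555.2, 29.7, 129.4]
ee_rot: [0.707, -0.707, -0.0, 0.0]
contact_force: [0.2, -0.9, -0.4]
gripper_width: 12.8
grasp_force: 58.6
```

Emit:
{"name": "send_rows", "arguments": {"series": [[[43,-9,0],[0,0,0],8],[[43,-10,0],[0,0,0],8],[[44,-10,0],[0,0,0],8],[[44,-10,0],[0,0,0],8],[[44,-10,0],[0,0,0],8],[[44,-10,0],[0,0,0],8],[[0,0,0],[0,0,0],8],[[0,0,0],[0,0,0],8]]}}

```text
clock: 40.0
position: [613.9, -231.7, 128.3]
ee_rot: [-0.706, 0.708, 0.001, -0.0]
contact_force: [0.1, 0.1, -0.7]
gripper_width: 13.2
grasp_force: 58.7
```

Emit:
{"name": "send_rows", "arguments": {"series": [[[0,0,20],[0,0,0],8],[[0,0,15],[0,0,0],8],[[0,0,10],[0,0,0],8],[[0,0,0],[0,0,0],8],[[0,0,0],[0,0,0],8]]}}

```text
clock: 40.5
position: [615.0, -230.2, 85.2]
ee_rot: [0.708, -0.706, 0.0, 0.0]
contact_force: [-1.3, 0.6, -0.2]
gripper_width: 13.0
grasp_force: 58.7
```

Emit:
{"name": "send_rows", "arguments": {"series": [[[0,0,7],[0,0,0],8],[[0,0,4],[0,0,0],8],[[0,0,2],[0,0,0],8],[[0,0,1.5],[0,0,0],8],[[0,0,0],[0,0,0],8]]}}

```text
clock: 41.0
position: [614.6, -230.9, 70.1]
ee_rot: [0.707, -0.707, -0.0, 0.0]
contact_force: [-0.6, -0.2, -0.6]
gripper_width: 13.0
grasp_force: 58.7
```

Emit:
{"name": "send_rows", "arguments": {"series": [[[0,0,1],[0,0,0],8],[[0,0,0.7],[0,0,0],8],[[0,0,0],[0,0,0],8]]}}

```text
clock: 41.3
position: [614.8, -230.9, 68.7]
ee_rot: [0.707, -0.707, 0.0, -0.0]
contact_force: [-1.0, 0.3, -0.5]
gripper_width: 13.2
grasp_force: 58.7
```

Emit:
{"name": "send_rows", "arguments": {"series": [[[0,0,0.6],[0,0,0],8],[[0,0,0],[0,0,0],8],[[0,0,0],[0,0,0],20],[[0,0,0],[0,0,0],34],[[0,0,0],[0,0,0],34],[[0,0,-15],[0,0,0],34],[[0,0,-30],[0,0,0],34],[[0,0,-30],[0,0,0],34]]}}

```text
clock: 42.1
position: [614.2, -230.8, 143.1]
ee_rot: [0.707, -0.707, -0.001, 0.001]
contact_force: [1.2, -0.1, 0.4]
gripper_width: 33.5
grasp_force: 0.0
```

Emit:
{"name": "send_rows", "arguments": {"series": [[[-43,9,0],[0,0,0],34],[[-43,9,0],[0,0,0],34],[[-43,9,0],[0,0,0],34],[[-43,9,0],[0,0,0],34],[[-43,9,0],[0,0,0],34],[[-43,9,0],[0,0,0],34],[[-43,9,0],[0,0,0],34],[[-43,9,0],[0,0,0],34]]}}

```text
clock: 42.9
position: [542.0, 114.8, 143.2]
ee_rot: [0.707, -0.707, 0.0, -0.0]
contact_force: [0.5, 0.6, 0.6]
gripper_width: 33.7
grasp_force: 0.0
```

Emit:
{"name": "send_rows", "arguments": {"series": [[[-43,9,0],[0,0,0],34],[[-43,9,0],[0,0,0],34],[[-43,10,0],[0,0,0],34],[[-44,10,0],[0,0,0],34],[[0,0,30],[0,0,0],34],[[0,0,30],[0,0,0],34],[[0,0,20],[0,0,0],34],[[0,0,0],[0,0,0],34]]}}

```text
clock: 43.7
position: [502.4, 284.6, 59.9]
ee_rot: [0.707, -0.707, -0.0, 0.004]
contact_force: [0.2, -1.0, -0.1]
gripper_width: 34.1
grasp_force: 0.0
```

```bash
python3 - <<'E'
from h import *
delta([505,286.7,10],np.pi)
E
```

```text
clock 43.7 pos [502.4 284.6  59.9] shift [-2.3 -2.9 49.8]
turn z 0.0 j6 -0.795
```

Emit:
{"name": "send_rows", "arguments": {"series": [[[-0.5,0,20],[0,0,0],34],[[0,0,15],[0,0,0],34],[[0,0,10],[0,0,0],34],[[0,0,5],[0,0,0],34],[[0,0,3],[0,0,0],34],[[0,0,0],[0,0,0],34]]}}

```text
clock: 44.3
position: [504.7, 286.7, 10.4]
ee_rot: [0.707, -0.707, 0.0, -0.0]
contact_force: [-0.7, 0.2, 0.8]
gripper_width: 33.8
grasp_force: 0.0
```

Emit:
{"name": "send_rows", "arguments": {"series": [[[0,0,0],[0,0,0],24],[[0,0,0],[0,0,0],18],[[0,0,0],[0,0,0],8],[[0,0,0],[0,0,0],8],[[0,0,0],[0,0,0],8]]}}

```text
clock: 44.8
position: [504.9, 286.9, 10.8]
ee_rot: [0.707, -0.707, 0.0, -0.001]
contact_force: [-0.6, 0.6, 4.5]
gripper_width: 13.3
grasp_force: 58.7
```

```bash
python3 - <<'E'
from h import *
delta([614.3,-307.5,130],np.pi)
E
```

```text
clock 44.8 pos [504.9 286.9  10.8] shift [ 594.4 -109.  -119.5]
turn z 0.001 j6 -0.795
```

Emit:
{"name": "send_rows", "arguments": {"series": [[[0,0,-15],[0,0,0],8],[[0,0,-35],[0,0,0],8],[[0,0,-35],[0,0,0],8],[[0,0,-35],[0,0,0],8],[[42,-8,0],[0,0,0],8],[[42,-8,0],[0,0,0],8],[[42,-8,0],[0,0,0],8],[[42,-8,0],[0,0,0],8]]}}

```text
clock: 45.6
position: [536.0, 117.1, 129.6]
ee_rot: [0.707, -0.707, -0.0, 0.0]
contact_force: [0.8, 0.7, 0.3]
gripper_width: 13.4
grasp_force: 58.6
```

Emit:
{"name": "send_rows", "arguments": {"series": [[[42,-8,0],[0,0,0],8],[[42,-8,0],[0,0,0],8],[[42,-8,0],[0,0,0],8],[[43,-8,0],[0,0,0],8],[[43,-8,0],[0,0,0],8],[[43,-8,0],[0,0,0],8],[[43,-8,0],[0,0,0],8],[[43,-7,0],[0,0,0],8]]}}

```text
clock: 46.4
position: [599.4, -223.9, 129.2]
ee_rot: [0.707, -0.707, -0.001, 0.0]
contact_force: [0.3, 1.1, -0.6]
gripper_width: 13.1
grasp_force: 58.6
```

Emit:
{"name": "send_rows", "arguments": {"series": [[[43,-7,0],[0,0,0],8],[[42,-7,0],[0,0,0],8],[[0,0,0],[0,0,0],8],[[0,0,20],[0,0,0],8],[[0,0,15],[0,0,0],8],[[0,0,10],[0,0,0],8],[[0,0,0],[0,0,0],8],[[0,0,0],[0,0,0],8]]}}

```text
clock: 47.2
position: [614.0, -307.1, 85.2]
ee_rot: [0.708, -0.707, 0.0, 0.0]
contact_force: [-0.4, -0.3, -0.8]
gripper_width: 13.2
grasp_force: 58.7
```

Emit:
{"name": "send_rows", "arguments": {"series": [[[0,0,7],[0,0,0],8],[[0,0,4],[0,0,0],8],[[0,0,2],[0,0,0],8],[[0,0,1.5],[0,0,0],8],[[0,0,0],[0,0,0],8]]}}

```text
clock: 47.7
position: [613.7, -307.3, 70.4]
ee_rot: [0.707, -0.707, -0.0, 0.0]
contact_force: [0.2, -0.0, -1.0]
gripper_width: 13.5
grasp_force: 58.7
```

Emit:
{"name": "send_rows", "arguments": {"series": [[[0,0,1],[0,0,0],8],[[0,0,1],[0,0,0],8],[[0,0,0],[0,0,0],8]]}}

```text
clock: 48.0
position: [613.9, -307.5, 69.0]
ee_rot: [0.707, -0.707, 0.0, -0.0]
contact_force: [0.2, -0.4, 0.2]
gripper_width: 13.4
grasp_force: 58.8
```

Emit:
{"name": "send_rows", "arguments": {"series": [[[0,0,0.4],[0,0,0],8],[[0,0,0],[0,0,0],8],[[0,0,0],[0,0,0],20],[[0,0,0],[0,0,0],34],[[0,0,0],[0,0,0],34],[[0,0,-15],[0,0,0],34],[[0,0,-30],[0,0,0],34],[[0,0,-30],[0,0,0],34]]}}

```text
clock: 48.8
position: [613.6, -307.4, 144.5]
ee_rot: [0.707, -0.707, -0.0, 0.0]
contact_force: [0.5, -0.0, 0.9]
gripper_width: 34.4
grasp_force: 0.0
```

Emit:
{"name": "send_rows", "arguments": {"series": [[[-42,17,0],[0,0,0],28],[[-42,17,0],[0,0,0],28],[[-42,17,0],[0,0,0],28],[[-42,17,0],[0,0,0],28],[[-42,17,0],[0,0,0],28],[[-42,18,0],[0,0,0],28],[[-42,18,0],[0,0,0],28],[[-42,18,0],[0,0,0],28]]}}

```text
clock: 49.6
position: [474.2, 30.2, 144.5]
ee_rot: [0.707, -0.707, 0.001, -0.001]
contact_force: [1.0, -0.0, -0.2]
gripper_width: 27.8
grasp_force: 0.0
```

Emit:
{"name": "send_rows", "arguments": {"series": [[[-42,18,0],[0,0,0],28],[[-42,18,0],[0,0,0],28],[[-42,18,0],[0,0,0],28],[[-42,18,0],[0,0,0],28],[[0,0,0],[0,0,-0.0925],28],[[0,0,30],[0,0,0],28],[[0,0,0],[0,0,0],28],[[0,0,0],[0,0,0],28]]}}

```text
clock: 50.4
position: [402.7, 196.5, 113.9]
ee_rot: [0.739, -0.673, 0.0, 0.0]
contact_force: [1.1, 0.2, 0.8]
gripper_width: 27.9
grasp_force: 0.0
```

```bash
python3 - <<'E'
from h import *
delta([402.8,196.3,12.3],np.pi+.0925)
im=get_image("top");b=get_image("scene")
cv2.imwrite("pics/p2.png",np.hstack([cv2.resize(im[160:235,295:425,::-1],(520,300),interpolation=2),cv2.resize(b[200:320,180:288,::-1],(270,300),interpolation=2)]))
E
```

```text
clock 50.4 pos [402.7 196.5 113.9] shift [ 1.000e-01 -0.000e+00  1.016e+02]
turn z 0.001 j6 -0.726
```

View pics/p2.png

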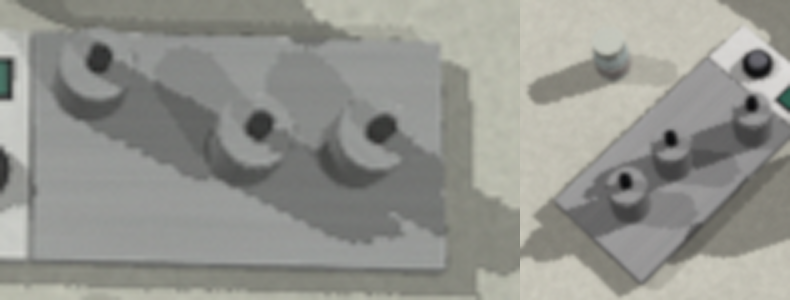

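All three pots have covers seated, with their knobs at about (98,57), (260,125) and (381,128). Next I'll grip the handle and close the drawer.

Emit:
{"name": "send_rows", "arguments": {"series": [[[0,0,30],[0,0,0],28],[[0,0,20],[0,0,0],28],[[0,0,15],[0,0,0],28],[[0,0,12],[0,0,0],28],[[0,0,12],[0,0,0],28],[[0,0,12],[0,0,0],28],[[0,0,0],[0,0,0],4],[[0,0,0],[0,0,0],4]]}}

```text
clock: 51.3
position: [402.9, 196.5, 12.5]
ee_rot: [0.739, -0.674, 0.0, -0.0]
contact_force: [0.3, -0.6, -5.0]
gripper_width: 8.9
grasp_force: 58.3
```

Emit:
{"name": "send_rows", "arguments": {"series": [[[0,0,0],[0,0,0],4],[[0,0,0],[0,0,0],4]]}}

```text
clock: 51.5
position: [402.6, 196.4, 12.5]
ee_rot: [0.739, -0.674, 0.0, -0.0]
contact_force: [0.1, -1.5, -4.1]
gripper_width: 9.1
grasp_force: 58.5
```

Emit:
{"name": "send_rows", "arguments": {"series": [[[0,-15,0],[0,0,0],4],[[0,-25,0],[0,0,0],4],[[0,-25,0],[0,0,0],4],[[0,-25,0],[0,0,0],4],[[0,-25,0],[0,0,0],4],[[0,-25,0],[0,0,0],4],[[0,-18,0],[0,0,0],4],[[0,-8,0],[0,0,0],4]]}}

```text
clock: 52.3
position: [569.2, 212.3, 12.5]
ee_rot: [0.739, -0.674, 0.0, -0.001]
contact_force: [-2.0, 2.3, 1.5]
gripper_width: 8.9
grasp_force: 59.3
```

Emit:
{"name": "send_rows", "arguments": {"series": [[[0,-2,0],[0,0,0],4],[[0,-1,0],[0,0,0],4],[[0,0,0],[0,0,0],4]]}}

```text
clock: 52.6
position: [570.5, 212.4, 12.5]
ee_rot: [0.739, -0.673, 0.0, -0.0]
contact_force: [0.5, 0.7, -0.9]
gripper_width: 8.9
grasp_force: 59.2
```

Emit:
{"name": "send_rows", "arguments": {"series": [[[0,-1,0],[0,0,0],4],[[0,-1,0],[0,0,0],4],[[0,0,0],[0,0,0],4]]}}

```text
clock: 52.9
position: [570.8, 212.4, 12.5]
ee_rot: [0.739, -0.673, -0.001, 0.001]
contact_force: [-5.3, 3.0, 3.7]
gripper_width: 8.6
grasp_force: 59.7
```

The drawer is against its stop. I'll release, rise and go above the button.

Emit:
{"name": "send_rows", "arguments": {"series": [[[0,0.5,0],[0,0,0],15],[[0,0,0],[0,0,0],28],[[0,0,0],[0,0,0],28],[[0,0,-20],[0,0,0],28],[[0,0,-40],[0,0,0],28],[[0,0,-40],[0,0,0],15],[[0,0,0],[0,0,0.0925],0],[[0,0,0],[0,0,0],0]]}}

```text
clock: 53.7
position: [573.2, 212.7, 113.6]
ee_rot: [0.707, -0.707, 0.0, -0.002]
contact_force: [-0.3, -0.6, -0.1]
gripper_width: 0.1
grasp_force: 0.0
```

Emit:
{"name": "send_rows", "arguments": {"series": [[[38,-4,0],[0,0,0],0],[[38,-4,0],[0,0,0],0],[[38,-4,0],[0,0,0],0],[[38,-4,0],[0,0,0],0],[[38,-4,0],[0,0,0],0],[[38,-4,0],[0,0,0],0],[[38,-4,0],[0,0,0],0],[[0,0,0],[0,0,0],0]]}}

```text
clock: 54.5
position: [599.5, -57.7, 110.4]
ee_rot: [-0.706, 0.708, 0.001, -0.001]
contact_force: [0.3, 0.1, 0.2]
gripper_width: 0.3
grasp_force: 0.0
```

```bash
python3 - <<'E'
from h import *
delta([599,-54,30],np.pi)
for f in("raw_top3","raw_scene3"):
    im=cv2.imread(f"pics/{f}.png").astype(int);n=f[4:-1]
    u,v=px(n,[599,-54,47]).astype(int);m=(im[v-12:v+13,u-12:u+13].max(2)<75)
    k,_,st,ce=cv2.connectedComponentsWithStats(m.astype(np.uint8))
    i=1+st[1:,4].argmax();print(n,ray(n,ce[i][0]+u-12,ce[i][1]+v-12,43)[:2].round(1),st[i])
im=get_image("top");b=get_image("scene")
cv2.imwrite("pics/p3.png",np.hstack([cv2.resize(im[90:240,115:335,::-1],(440,300)),cv2.resize(b[110:260,220:400,::-1],(360,300))]))
E
```

```text
clock 54.5 pos [599.5 -57.7 110.4] shift [-3.8  0.3 80.4]
turn z -0.003 j6 -0.176
top [592.6 -53.9] [ 6  7 14 15 83]
scene [605.6 -64.8] [ 7 11 12  9 56]
```

View pics/p3.png

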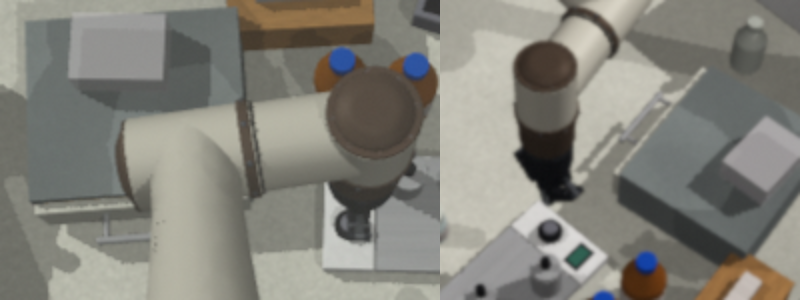

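The drawer shows closed and the gripper stands just over the button. I'll let it settle and descend to just above it.

Emit:
{"name": "send_rows", "arguments": {"series": [[[0,0,30],[0,0,0],0],[[0,0,30],[0,0,0],0],[[0,0,20],[0,0,0],0],[[0,0,0],[0,0,0],0],[[0,0,0],[0,0,0],0],[[0,0,0],[0,0,0],0]]}}

```text
clock: 55.2
position: [601.5, -52.9, 33.5]
ee_rot: [0.708, -0.706, 0.001, -0.001]
contact_force: [-0.3, -0.1, -0.4]
gripper_width: 0.3
grasp_force: 0.0
```

Emit:
{"name": "send_rows", "arguments": {"series": [[[1,2,5],[0,0,0],0],[[0,0,5],[0,0,0],0],[[0,0,3],[0,0,0],0],[[0,0,2],[0,0,0],0],[[0,0,0],[0,0,0],0]]}}

```text
clock: 55.7
position: [598.2, -54.7, 17.1]
ee_rot: [0.707, -0.707, -0.0, 0.0]
contact_force: [-2.1, 1.2, 2.0]
gripper_width: 0.1
grasp_force: 1.1
```

Emit:
{"name": "send_rows", "arguments": {"series": [[[0,0,2],[0,0,0],0],[[0,0,2],[0,0,0],0],[[0,0,0],[0,0,0],0]]}}

```text
clock: 56.0
position: [598.3, -54.7, 13.3]
ee_rot: [0.707, -0.707, -0.0, 0.0]
contact_force: [-1.5, 0.0, 4.4]
gripper_width: 0.2
grasp_force: 2.2
```

Emit:
{"name": "send_rows", "arguments": {"series": [[[0,0,1],[0,0,0],0],[[0,0,1],[0,0,0],0],[[0,0,0],[0,0,0],0],[[0,0,0],[0,0,0],0]]}}

```text
clock: 56.4
position: [598.4, -54.7, 12.5]
ee_rot: [0.707, -0.707, 0.0, 0.0]
contact_force: [-3.7, 1.2, 10.7]
gripper_width: -0.2
grasp_force: 5.2
```

The button bottomed out at 10.7 N and I held it there. Now I'll let go, back away and check.

Emit:
{"name": "send_rows", "arguments": {"series": [[[0,0,0],[0,0,0],0],[[0,0,-10],[0,0,0],0],[[0,0,-30],[0,0,0],0],[[0,0,-40],[0,0,0],0],[[0,0,-40],[0,0,0],0],[[-40,20,0],[0,0,0],0],[[-40,20,0],[0,0,0],0],[[-40,20,0],[0,0,0],0]]}}

```text
clock: 57.2
position: [537.9, 66.5, 131.4]
ee_rot: [-0.707, 0.708, -0.0, 0.001]
contact_force: [1.1, 1.1, -0.1]
gripper_width: 0.2
grasp_force: 0.0
```

Emit:
{"name": "send_rows", "arguments": {"series": [[[-40,20,0],[0,0,0],0],[[0,0,0],[0,0,0],0],[[0,0,0],[0,0,0],0],[[0,0,0],[0,0,0],0],[[0,0,0],[0,0,0],0]]}}

```text
clock: 57.7
position: [518.8, 104.5, 131.0]
ee_rot: [-0.707, 0.708, 0.0, -0.0]
contact_force: [0.8, 0.1, 0.9]
gripper_width: -0.2
grasp_force: 0.0
```

```bash
python3 - <<'E'
from h import *
im=get_image("top");b=get_image("scene")
cv2.imwrite("pics/p4.png",np.hstack([cv2.resize(im[90:290,115:425,::-1],(465,300)),cv2.resize(b[150:350,150:370,::-1],(330,300))]))
E
```

```text
(no output)
```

View pics/p4.png

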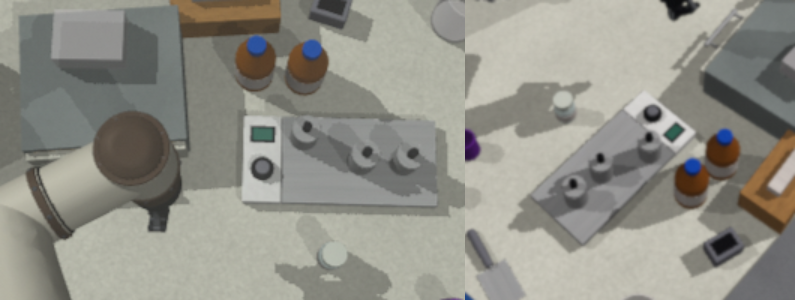

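The three covered pots stand on the plate, at about (303,130), (363,155) and (406,158). The drawer is closed, the bystanders are in place and the arm is clear.

```bash
python3 -c "
from bench import job_done
print(job_done())"
```

```text
the job is handed in; nothing more can be done
None
```

The job is handed in, with no verdict returned: all three pots stand covered on the plate, the drawer is closed, and the start button was pressed fully down and released.

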